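Zero the bench comparator on the master bar and swap in the spacer bar

TASK

Slide the steel master bar nose first under the comparator's sprung spindle, press it home against the back stop with a light but definite push held for a moment (about 5 to 12 N at the stop, never over 18 N), let go of it, and turn the dial's rim until its zero mark meets the needle. Then draw the master out and lay it gently, right way up, on the rubber mat, and slide the aluminium spacer bar in under the spindle in its place, pressed home against the stop in the same way. Leave the zero as you set it, and leave the other things on the bench alone.

Things in the scene. Friction and masses are not known exactly. Their poses are not given: they have to be found in the camera images.
- stand: comparator stand, fixed; origin on the bench, +x the way bars slide in. Steel plate 290 (x -160 to 130) x 120 x 20 mm. On it two rails 8 mm high, 10 wide, x = 2 to 65, 25 mm apart about y = 0, mouths flared from x = -15 (31 mm wide). Back stop: rigid block 44 wide, 20 high, face clamped anywhere from x = 61 to 73 (not measured: find it by touch). Column at x = 105. Dial head 50 mm across, z = 94 to 124.
- master: master bar: plain ground steel, 130 (x) x 22 (y) x 30 mm (z), about 0.45 kg (hollow inside). Origin at the middle of its underside; +x points to its nose, the end where the top slopes down to 21 mm over the last 18 mm. It starts lying on the stand's plate, nose towards the spindle and short of it, slightly off line.
- part: aluminium spacer bar to be gauged, 130 (x) x 22 (y) x 32 mm (z), 2 mm taller than the master, about 0.24 kg; three dark holes in its top towards the tail. Origin at the middle of its underside; +x points to its nose, where the top slopes down to 21 mm over the last 18 mm. It starts lying on the bench.
- mat: black rubber mat on the bench where the master is laid afterwards, fixed, 170 (x) x 110 (y) x 3 mm. Origin at the middle of its underside.
- dial (a point): centre of the dial on its turning axis, mid height of the rim (about 133 mm above the bench). Rim: plain steel ring 60 mm across, 14 mm high (7 above, 7 below this point), gripped across its outside from above, nothing beside it. Black 6 mm block on its top edge = zero mark; this point's +x points to it and turns with it. Takes 0.06 N m to turn, stays where left.
- needle_end (a point): outer end of the black needle inside the dial rim, 22 mm from the dial's axis.
- bezel (a joint): angle of the dial's rim, rad: 0 with the zero mark towards the stand's +y, growing clockwise seen from above; it can turn from -1.5 to 3.5.
- needle (a joint): angle of the needle, rad, with the same zero and sense as the rim: 0 with the spindle free, 0.2 rad per mm that the spindle is lifted. The zero mark meets the needle when both angles are equal.
- spindle (a joint): lift of the spindle, m: 0 when it hangs free, about 0.004 on the master and 0.006 on the spacer.
- jar: closed glass jar, 56 mm across, 70 mm high, standing on the bench; origin under its middle. Leave it alone.
- tip (a point): lowest point of the sprung steel spindle (7 mm thick, ball end 10 mm across) under the dial head, at x = 41, y = 0 of the stand, when free about 26 mm above the plate (head clamped up to 1.2 mm higher or lower each time). Lifting it takes about 3.6 N at first, 0.3 N more per mm. A bar's sloping nose lifts it; oiled steel, so bars slide under it with 2 to 12 N.
- reel: small grey plastic reel standing on its flange on the bench, 50 mm across, 45 mm high; origin under its middle. Leave it alone.
Things that resemble listed ones, but are neither listed nor needed, are in the scene too. What is shaped like the master but pink is not meant. Several things have the shape of the mat; the one meant has the colours described above.

How it is judged:
On the way, in this order (a step that is already met when the one before it is completed fails the run):
1. the master is pressed home against the back stop, with more than 3 N, under the lifted spindle (contact force between master and stop above 3 N and value of joint spindle above 0.002 m and x of master in the frame of stop above -0.067 m), for 0.1 s.
2. the zero mark meets the needle within 0.15 rad, the rim released, the master still home under the spindle (y of needle_end in the frame of dial between -0.0033 and 0.0033 m and x of needle_end in the frame of dial above 0 m and contact force between the fingers and bezel below 0.1 N and x of master in the frame of stop above -0.067 m and value of joint spindle above 0.002 m), for 0.3 s.
3. the spacer bar is pressed home against the back stop, with more than 3 N, under the lifted spindle (contact force between part and stop above 3 N and value of joint spindle above 0.004 m and x of part in the frame of stop above -0.067 m), for 0.1 s.
At the end, for the whole second after the job is handed in: Spacer within 2 mm of the stop, 4 mm of the middle line and 0.06 rad of straight, under the spindle; needle 0.4 rad (give or take 0.2) clockwise past the zero mark, as the spacer is 2 mm over the master; master upright and at rest on the mat, middle within 70 mm along, 45 mm across (x of part in the frame of stop above -0.067 m and y of part in the frame of stop between -0.004 and 0.004 m and angle between the x axis of part and the x axis of stop, either way round below 0.06 rad and value of joint spindle above 0.004 m and y of needle_end in the frame of dial between -0.0125 and -0.0042 m and x of needle_end in the frame of dial above 0 m and x of master in the frame of mat between -0.07 and 0.07 m and y of master in the frame of mat between -0.045 and 0.045 m and z of master in the frame of mat below 0.006 m and angle between master's own z axis and vertical below 0.06 rad and linear speed of each of master, part below 0.01 m/s); the robot touches nothing.
It fails at once if a bar is pressed against the back stop with more than 18 N (contact force between any of master, part and stop above 18 N).
It fails at once if the master is dropped: it falls at over 0.3 m/s with no finger on it (linear speed of master above 0.3 m/s and contact force between the fingers and master below 0.1 N).
It fails at once if the jar or the reel is moved more than 30 mm (distance of any of jar, reel from where it was at the start of the episode above 0.03 m).
It also fails if it takes over 72 s, if anything falls off the work surface, if the arm or the gripper's body presses on something with over 40 N, if the wrist force passes 120 N, or if a joint passes its speed limit or range.

ROBOT

A 6-joint arm with a two-finger parallel gripper is mounted at the origin on the work surface. World frame = base frame: x ahead of the robot, y to its left, z up, the work surface at z = 0. Lengths are in m, angles in rad, forces in N, time in s.
With the tool pointing down it reaches from about 0.3 to 0.775 m from the base axis. Payload 14.6 kg.
Tool frame: the origin (TCP) lies on the front face of the gripper's body, between the roots of the fingers; the fingertips stand 97 mm ahead of it and the grasp point (between the pads) lies 78 mm ahead of it; z points along the fingers, y is the direction in which the jaws open and shut (so a half turn about z gives the same grasp; the last joint's range is limited). The gripper opens to 94 mm and grips with 3 to 60 N. Pads are 16 mm wide; open, the fingers measure 119 mm over their backs; the gripper's body (75 mm by 177 mm) begins 78 mm behind the grasp point.
Start: joints at [1.167, 0.3, 1.521, -0, 1.321, -0.067], TCP at [0.182, 0.519, 0.303] pointing down, gripper open.
Joint ranges: [-3.03, 3.03], [-0.79, 2.21], [0.23, 2.52], [-1.04, 4.18], [0, 3.07], [-2.55, 2.55]. Speed limits (rad/s): [2.22, 2.22, 2.57, 3.14, 3.14, 3.14].

INTERFACE

Orientations are given as [roll, pitch, yaw] about the fixed x, y, z axes, in that order (R = Rz(yaw) Ry(pitch) Rx(roll)).
In Python, from station import ctrl gives the robot as it stands. The module is installed in compiled form; this text tells all that it offers.
- The arm moves only by the shell command python3 -m pendant 'ROWS' [FORCE]. ROWS is JSON, a list of rows, each an object of numbers: "rx", "ry", "rz": the turn, a rotation vector about the tool's x, y, z each as a share of 4 degrees, from -1 to 1; "tx", "ty", "tz": the shift along the tool's x, y, z each as a share of 0.04 m, from -1 to 1; "grip": the gripper command: -1 is fully open, 1 is shut, values between are in proportion. A call has 1 to 8 rows; each row shifts and turns the pose as measured when the row begins, along the tool's axes as they then stand; what a row does not reach is not made up. A row lasts 1/12 s, in which the tool goes at most 41.7 mm and 7.16 degrees, less where a joint would pass 70% of its speed; a pose out of reach is approached as far as the arm can. A call with a number of a shift or a turn outside -1 to 1 is refused whole. A call with a gripper value outside its range is refused whole. The fingers move at their own pace and stop on an object; FORCE is the grip in N (left out, the last holds). Time passes only in rows, so rows that do not move let the fingers close. It gives the time, the measured TCP pose, the force and the opening at its end, in the units of the state.
- ctrl.get_obs(): the state, without advancing time (a new reading comes with each control period).
- ctrl.camera(name): name is "scene" or "top"; returns a dict with "pixels" (480x640x3 uint8, blue, green, red), "fx", "fy", "cx", "cy" (pixels), "k1" (the pictures are not rectified: a ray, as slopes to the right and down, at radius r is drawn at 1 + k1 r^2 times it, then the intrinsics apply), "world_from_camera" (4x4, takes a point from camera to world coordinates). Camera axes: x right, y up, looking along -z (the intrinsics and any distortion apply to the point x, -y, -z); pixel columns grow to the right and rows downward; lengths in m; the calibration is good to about 2 mm. A picture is of the moment at which its call begins. There is no depth.
- ctrl.hand_in(): hands the job in, once; it reports no verdict.
The state is a dict: "time_s": time; "qpos": joint angles; "joint_vel": joint speeds; "tau": joint torques, N m; "ee_pos": TCP position; "eef_rot": TCP orientation; "force": force on the tool from outside, world axes, zero at the start; "moment": the same for the moment, N m; "grip_width": finger opening in m.
Only numpy, scipy, OpenCV 4.12 (cv2) and the standard library are available. Lean on these libraries where they do the work, as an engineer would, in place of code of your own. Each camera call takes 0.05 s, during which the arm holds its last target.

## Working session

There is one attempt and no reset: what is moved stays moved. The work goes in short steps, Python scripts to look and compute and a shell command to move; the robot and the scene stay as the last step left them, time stands still between calls to the robot, and variables do not carry over. Pictures are saved under pics/ and viewed, and the job is handed in when it is done.

```bash
mkdir -p pics; ls
cat > h.py <<'E'
import numpy as np, cv2
from station import ctrl
def cam(n):
    return ctrl.camera(n)
def proj(c,P):
    T=np.linalg.inv(c["world_from_camera"]);p=T[:3,:3]@np.array(P,float)+T[:3,3]
    a,b=p[0]/-p[2],-p[1]/-p[2];r2=a*a+b*b;s=1+c["k1"]*r2
    return np.array([c["fx"]*a*s+c["cx"],c["fy"]*b*s+c["cy"]])
def unproj(c,u,v,z):
    x=(u-c["cx"])/c["fx"];y=(v-c["cy"])/c["fy"];a,b=x,y
    for _ in range(30):
        s=1+c["k1"]*(a*a+b*b);a,b=x/s,y/s
    W=np.array(c["world_from_camera"]);d=W[:3,:3]@np.array([a,-b,-1.]);o=W[:3,3]
    return o+d*(z-o[2])/d[2]
def obs():
    o=ctrl.get_obs();print({k:np.round(v,4).tolist() for k,v in o.items()})
    return o
E
python3 - <<'E'
from h import *
obs()
for n in("scene","top"):
    c=cam(n);cv2.imwrite(f"pics/{n}0.png",c["pixels"]);print(n,c["fx"],c["fy"],c["cx"],c["cy"],c["k1"],np.round(c["world_from_camera"],3).tolist())
    np.save(f"{n}0.npy",c,allow_pickle=True)
E
```

```text
pics
{'time_s': 0.0, 'qpos': [1.1674, 0.3005, 1.5216, 0.0, 1.3207, -0.0666], 'joint_vel': [0.0007, -0.0, -0.0005, 0.0019, 0.0001, -0.0002], 'tau': [0.0007, -53.1813, -35.2731, 0.0708, 0.0244, -0.0001], 'ee_pos': [0.1817, 0.519, 0.3021], 'eef_rot': [-3.1404, -0.0001, 2.8048], 'force': [0.138, 0.4026, -0.1005], 'moment': [-0.0152, 0.0279, -0.0401], 'grip_width': 0.0939}
scene 481.0854256714213 481.0854256714213 320.39204972851627 237.79707579935646 -0.09255092492896184 [[-0.764, -0.355, 0.538, 1.036], [0.645, -0.432, 0.631, 0.502], [0.008, 0.829, 0.559, 0.664], [0.0, 0.0, 0.0, 1.0]]
top 621.9509489095626 621.9509489095626 321.27203633964984 231.79328491504836 -0.06561719754148398 [[-0.026, 0.991, -0.133, 0.348], [-1.0, -0.025, 0.006, -0.078], [0.003, 0.134, 0.991, 1.389], [0.0, 0.0, 0.0, 1.0]]
```

View pics/scene0.png

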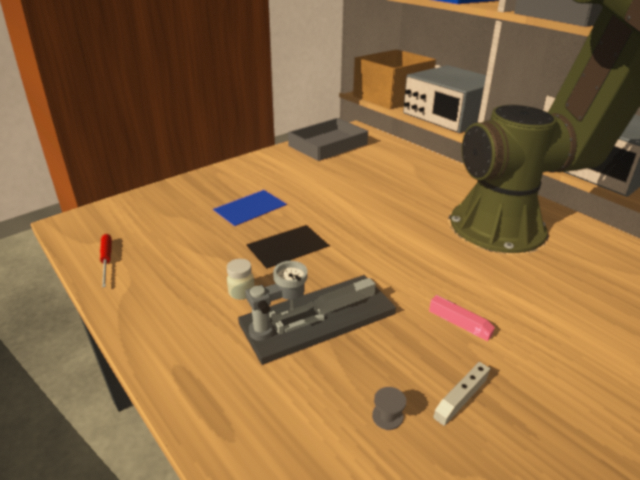

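View pics/top0.png

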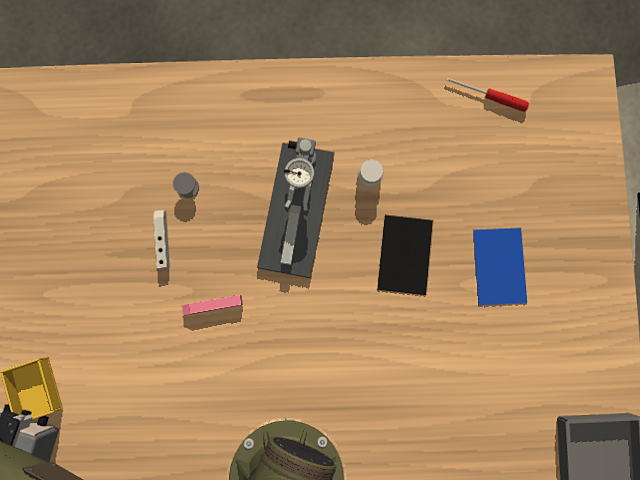

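Candidates (top view): master is the steel bar on the plate at (290,235). The pink one at (212,306) is a decoy. The aluminium part with three holes is at (160,240). Of the mats, black at (405,255) is the one meant and blue at (500,267) is the decoy. The jar is at (370,175) and the reel at (185,185). I'll check these in close crops.

Run:
```python
from h import *
c=cam("top")["pixels"]
a=c[130:290,230:350];cv2.imwrite("pics/t_stand.png",cv2.resize(a,None,fx=3.7,fy=3.7,interpolation=cv2.INTER_CUBIC))
a=c[170:340,130:260];cv2.imwrite("pics/t_part.png",cv2.resize(a,None,fx=3.5,fy=3.5,interpolation=cv2.INTER_CUBIC))
c=cam("scene")["pixels"]
a=c[250:370,220:410];cv2.imwrite("pics/s_stand.png",cv2.resize(a,None,fx=4.2,fy=4.2,interpolation=cv2.INTER_CUBIC))
```

```text
(no output)
```

View pics/t_stand.png

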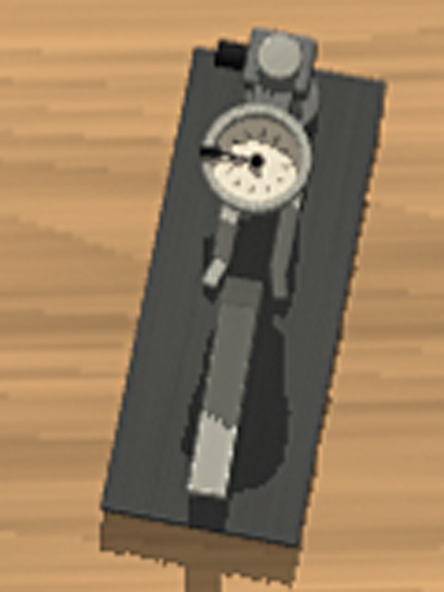

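View pics/t_part.png

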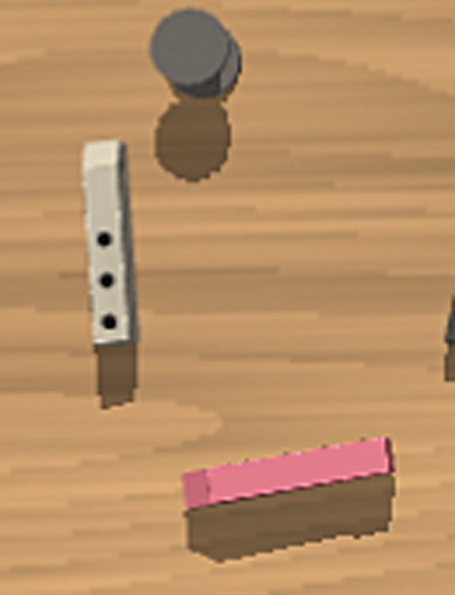

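View pics/s_stand.png

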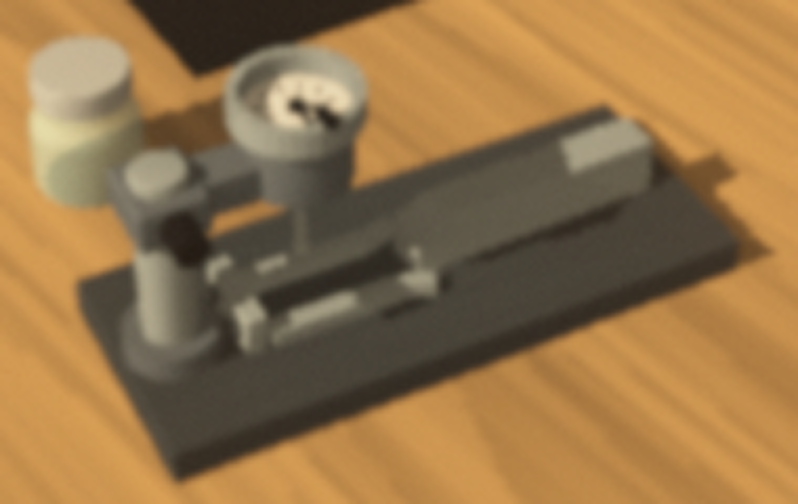

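Run:
```python
from h import *
c=cam("top")["pixels"]
def crop(n,c,r0,r1,c0,c1,s):
    cv2.imwrite(f"pics/{n}.png",cv2.resize(c[r0:r1,c0:c1],None,fx=s,fy=s,interpolation=cv2.INTER_CUBIC))
crop("tA",c,195,275,265,325,7)
crop("tB",c,135,215,260,340,7)
crop("tC",c,200,275,140,185,7)
```

```text
(no output)
```

View pics/tA.png

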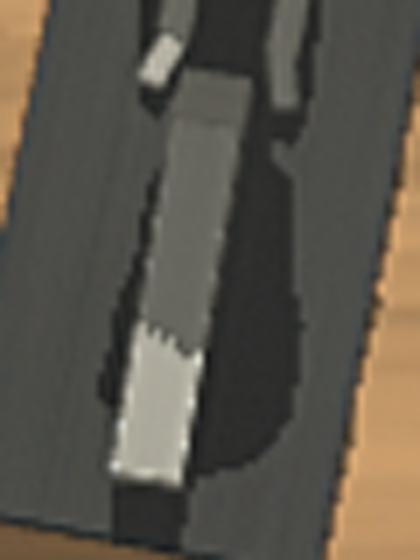

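View pics/tB.png

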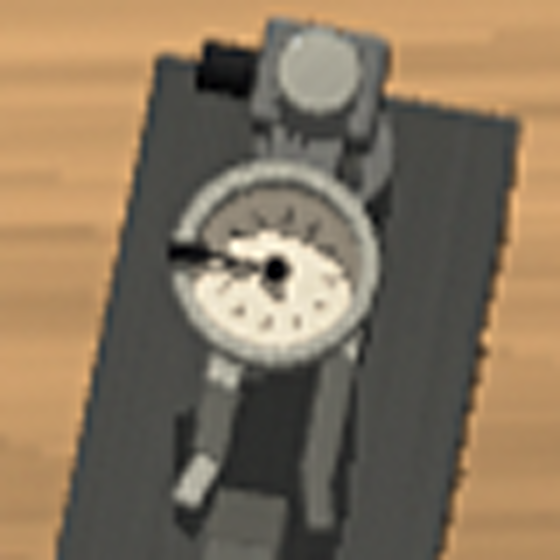

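View pics/tC.png

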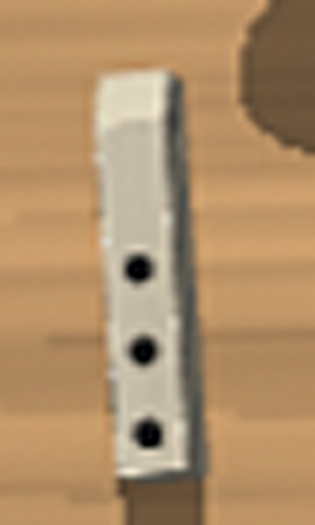

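```bash
cat >> h.py <<'E'
from scipy.optimize import least_squares
def fit(c,model,pix,x0,off,s):
    P=np.array([[off[0]+(u+.5)/s-.5,off[1]+(v+.5)/s-.5] if np.ndim(s)==0 else [u,v] for u,v in pix])
    def w(q): 
        C,S=np.cos(q[2]),np.sin(q[2]);return [(q[0]+C*m[0]-S*m[1],q[1]+S*m[0]+C*m[1],m[2]) for m in model]
    f=lambda q:(np.array([proj(c,p) for p in w(q)])-P).ravel()
    r=least_squares(f,x0);return r.x,r.fun.reshape(-1,2)
def bar(h,z0=0): return [(.065,.011,z0+.021),(.065,-.011,z0+.021),(.047,.011,z0+h),(.047,-.011,z0+h),(-.065,.011,z0+h),(-.065,-.011,z0+h)]
E
python3 - <<'E'
from h import *
c=np.load("top0.npy",allow_pickle=True).item()
k=lambda p,o,s:(o[0]+(p[0]+.5)/s-.5,o[1]+(p[1]+.5)/s-.5)
pl=[k((157,55),(260,135),7),k((520,120),(260,135),7),k((298,547),(230,130),3.7),k((103,510),(230,130),3.7)]
m=[(.13,.06,.02),(.13,-.06,.02),(-.16,-.06,.02),(-.16,.06,.02)]
q,r=fit(c,m,pl,[.5,-.0,-.2],0,[1]);print("stand",q.round(4),r.round(1).tolist())
S=q
q,r=fit(c,bar(.03,.02),[(190,68),(252,80),(177,118),(243,126),(110,470),(182,485)],[.4,0,-.2],(265,195),7);print("master",q.round(4),r.round(1).tolist())
M=q;C,s=np.cos(S[2]),np.sin(S[2]);d=M[:2]-S[:2];print("master in stand",C*d[0]+s*d[1],-s*d[0]+C*d[1],M[2]-S[2])
u=k((276,263),(260,135),7);p=unproj(c,*u,.14);print("dial",p.round(4)); 
print("tip pred",S[:2]+np.array([C*.041,s*.041]))
q,r=fit(c,bar(.032),[(100,73),(172,70),(103,125),(167,118),(118,478),(187,470)],[.4,.2,0],(140,200),7);print("part",q.round(4),r.round(1).tolist())
mt=[(386,215),(433,220),(427,296),(378,291)]
q,r=fit(c,[(.085,.055,.003),(.085,-.055,.003),(-.085,-.055,.003),(-.085,.055,.003)],mt,[.4,-.2,0],0,[1]);print("mat",q.round(4),r.round(1).tolist())
print("jar",unproj(c,370,168,.07).round(3),"reel",unproj(c,184.5,183,.045).round(3))
E
```

```text
stand [ 0.5998 -0.0348 -0.2083] [[-0.0, -0.3], [0.2, -0.2], [0.3, 0.2], [-0.5, 0.3]]
master [ 0.5264 -0.0202 -0.197 ] [[-0.5, -0.2], [0.5, -0.2], [-0.3, -0.0], [0.2, 0.5], [0.1, 0.1], [-0.1, -0.3]]
master in stand -0.07483200459859488 -0.0009081081000374275 0.011239405218175874
dial [ 0.6406 -0.0435  0.14  ]
tip pred [ 0.63995487 -0.04325586]
part [0.526  0.2701 0.0655] [[0.6, 0.3], [0.0, -0.2], [-0.7, -0.0], [-0.0, 0.1], [-0.0, -0.2], [0.1, 0.1]]
mat [ 0.4765 -0.2754 -0.1336] [[-0.8, 0.3], [0.6, 0.6], [0.2, -0.3], [0.0, -0.6]]
jar [ 0.662 -0.196  0.07 ] reel [0.645 0.213 0.045]
```

```bash
cat >> h.py <<'E'
from scipy.spatial.transform import Rotation as Ro
def plan(x,y,z,yaw):
    o=ctrl.get_obs();R=Ro.from_euler("xyz",o["eef_rot"]);p=np.array(o["ee_pos"])
    d=R.inv().apply(np.array([x,y,z])-p)
    Rt=Ro.from_euler("xyz",[np.pi,0,yaw]);rv=(R.inv()*Rt).as_rotvec()
    print("t%.1f pos"%o["time_s"],p.round(4),"yaw %.4f"%o["eef_rot"][2],"F",np.round(o["force"],1),"w %.4f"%o["grip_width"])
    print("shift shares",(d/.04).round(3)," turn shares",(rv/np.radians(4)).round(3))
S=np.array([.5998,-.0348,-.2083])
def st(x,y=0):
    C,s=np.cos(S[2]),np.sin(S[2]);return S[0]+C*x-s*y,S[1]+s*x+C*y
def inst(p):
    C,s=np.cos(S[2]),np.sin(S[2]);d=np.array(p[:2])-S[:2];return C*d[0]+s*d[1],-s*d[0]+C*d[1]
E
python3 -c "
from h import *
plan(.4774,-.0104,.25,2.933)"
```

```text
t0.2 pos [0.1817 0.519  0.3024] yaw 2.8048 F [ 0.  -0.7  0.5] w 0.0942
shift shares [-11.351 -10.049   1.315]  turn shares [-8.000e-03 -1.000e-03 -1.837e+00]
```

```bash
python3 -m pendant '[{"tx":-0.7,"ty":-0.63,"tz":0.05,"grip":-1},{"tx":-0.7,"ty":-0.63,"tz":0.05,"grip":-1},{"tx":-0.7,"ty":-0.63,"tz":0.05,"grip":-1},{"tx":-0.7,"ty":-0.63,"tz":0.05,"grip":-1},{"tx":-0.7,"ty":-0.63,"tz":0.05,"grip":-1},{"tx":-0.7,"ty":-0.63,"tz":0.05,"grip":-1},{"tx":-0.7,"ty":-0.63,"tz":0.05,"grip":-1},{"tx":-0.7,"ty":-0.63,"tz":0.05,"grip":-1}]'
python3 -c "
from h import *
plan(.4774,-.0104,.25,2.933)"
```

```text
t0.2 pos [0.1817 0.519  0.3024] yaw 2.8048 F [ 0.  -0.7  0.5] w 0.0942
shift shares [-11.351 -10.049   1.315]  turn shares [-8.000e-03 -1.000e-03 -1.837e+00]$[0]: bad value
```

```bash
python3 -m pendant '[{"rx":0,"ry":0,"rz":0,"tx":-0.7,"ty":-0.63,"tz":0.05,"grip":-1}]'; python3 -m pendant '[{"rx":0.0,"ry":0.0,"rz":0.0,"tx":-0.7,"ty":-0.63,"tz":0.05,"grip":-1.0}]'
```

```text
time_s: 0.33
ee_pos: [0.1984, 0.4882, 0.3001]
eef_rot: [3.142, -0.001, 2.808]
force: [0.8, -0.1, 0.3]
grip_width: 0.094
time_s: 0.42
ee_pos: [0.2164, 0.4547, 0.2974]
eef_rot: [-3.141, -0.001, 2.81]
force: [0.6, -0.2, -0.6]
grip_width: 0.0939
```

```bash
python3 -m pendant --help; python3 -c "
from h import *
plan(.4774,-.0104,.25,2.933)"
```

```text
t0.4 pos [0.2164 0.4547 0.2974] yaw 2.8100 F [ 0.6 -0.2 -0.6] w 0.0939
shift shares [-9.957 -8.869  1.184]  turn shares [-0.01  -0.012 -1.762]invalid input: not JSON, or not a number
```

All keys are needed.

```bash
python3 -m pendant '[{"rx":0,"ry":0,"rz":-0.2,"tx":-0.7,"ty":-0.63,"tz":0.08,"grip":-1},{"rx":0,"ry":0,"rz":-0.2,"tx":-0.7,"ty":-0.63,"tz":0.08,"grip":-1},{"rx":0,"ry":0,"rz":-0.2,"tx":-0.7,"ty":-0.63,"tz":0.08,"grip":-1},{"rx":0,"ry":0,"rz":-0.2,"tx":-0.7,"ty":-0.63,"tz":0.08,"grip":-1},{"rx":0,"ry":0,"rz":-0.2,"tx":-0.7,"ty":-0.63,"tz":0.08,"grip":-1},{"rx":0,"ry":0,"rz":-0.2,"tx":-0.7,"ty":-0.63,"tz":0.08,"grip":-1},{"rx":0,"ry":0,"rz":-0.2,"tx":-0.7,"ty":-0.63,"tz":0.08,"grip":-1},{"rx":0,"ry":0,"rz":-0.2,"tx":-0.7,"ty":-0.63,"tz":0.08,"grip":-1}]'
python3 -c "
from h import *
plan(.4774,-.0104,.25,2.933)"
```

```text
time_s: 1.08
ee_pos: [0.3789, 0.1867, 0.271]
eef_rot: [3.141, 0.001, 2.932]
force: [0.5, 1.2, -0.5]
grip_width: 0.0939
t1.1 pos [0.3789 0.1867 0.271 ] yaw 2.9315 F [ 0.5  1.2 -0.5] w 0.0939
shift shares [-3.436 -4.306  0.525]  turn shares [ 0.011  0.012 -0.021]
```

```bash
python3 -m pendant '[{"rx":0,"ry":0,"rz":0,"tx":-0.6,"ty":-0.75,"tz":0.1,"grip":-1},{"rx":0,"ry":0,"rz":0,"tx":-0.6,"ty":-0.75,"tz":0.1,"grip":-1},{"rx":0,"ry":0,"rz":0,"tx":-0.6,"ty":-0.75,"tz":0.1,"grip":-0.6},{"rx":0,"ry":0,"rz":0,"tx":-0.6,"ty":-0.75,"tz":0.1,"grip":-0.3},{"rx":0,"ry":0,"rz":0,"tx":-0.6,"ty":-0.75,"tz":0.1,"grip":-0.2},{"rx":0,"ry":0,"rz":0,"tx":-0.4,"ty":-0.5,"tz":0,"grip":-0.2},{"rx":0,"ry":0,"rz":0,"tx":0,"ty":0,"tz":0,"grip":-0.2}]'
python3 -c "
from h import *
plan(.4774,-.0104,.124,2.933)
c=cam('top');cv2.imwrite('pics/t1.png',c['pixels'])"
```

```text
time_s: 1.67
ee_pos: [0.4814, -0.024, 0.25]
eef_rot: [3.14, 0.003, 2.928]
force: [-0.6, 1.0, -0.1]
grip_width: 0.0643
t1.7 pos [ 0.4814 -0.024   0.25  ] yaw 2.9278 F [-0.6  1.  -0.1] w 0.0643
shift shares [0.178 0.308 3.15 ]  turn shares [ 0.017  0.04  -0.075]
```

```bash
python3 -m pendant '[{"rx":0,"ry":0,"rz":-0.05,"tx":0.17,"ty":0.31,"tz":0.7,"grip":-0.2},{"rx":0,"ry":0,"rz":0,"tx":0,"ty":0,"tz":0.8,"grip":-0.2},{"rx":0,"ry":0,"rz":0,"tx":0,"ty":0,"tz":0.6,"grip":-0.2},{"rx":0,"ry":0,"rz":0,"tx":0,"ty":0,"tz":0.2,"grip":-0.2},{"rx":0,"ry":0,"rz":0,"tx":0,"ty":0,"tz":0,"grip":-0.2}]'
python3 -c "
from h import *
plan(.4774,-.0104,.124,2.933)"
```

```text
time_s: 2.13
ee_pos: [0.4761, -0.0057, 0.1563]
eef_rot: [3.139, 0.005, 2.932]
force: [0.6, 0.3, 0.3]
grip_width: 0.0561
t2.1 pos [ 0.4761 -0.0057  0.1563] yaw 2.9318 F [0.6 0.3 0.3] w 0.0561
shift shares [-0.053 -0.109  0.808]  turn shares [ 0.033  0.077 -0.017]
```

```bash
python3 -m pendant '[{"rx":0.03,"ry":0.07,"rz":0,"tx":-0.05,"ty":-0.11,"tz":0.4,"grip":-0.2},{"rx":0,"ry":0,"rz":0,"tx":0,"ty":0,"tz":0.4,"grip":-0.2},{"rx":0,"ry":0,"rz":0,"tx":0,"ty":0,"tz":0,"grip":-0.2}]'
python3 -c "
from h import *
plan(.4774,-.0104,.124,2.933)
c=cam('scene');cv2.imwrite('pics/s1.png',cv2.resize(c['pixels'][200:400,200:460],None,fx=3,fy=3))"
```

```text
time_s: 2.38
ee_pos: [0.4781, -0.0089, 0.1269]
eef_rot: [3.141, 0.004, 2.934]
force: [-0.7, -0.4, -0.6]
grip_width: 0.0564
t2.4 pos [ 0.4781 -0.0089  0.1269] yaw 2.9341 F [-0.7 -0.4 -0.6] w 0.0564
shift shares [ 0.01  -0.04   0.071]  turn shares [0.01  0.052 0.016]
```

View pics/s1.png

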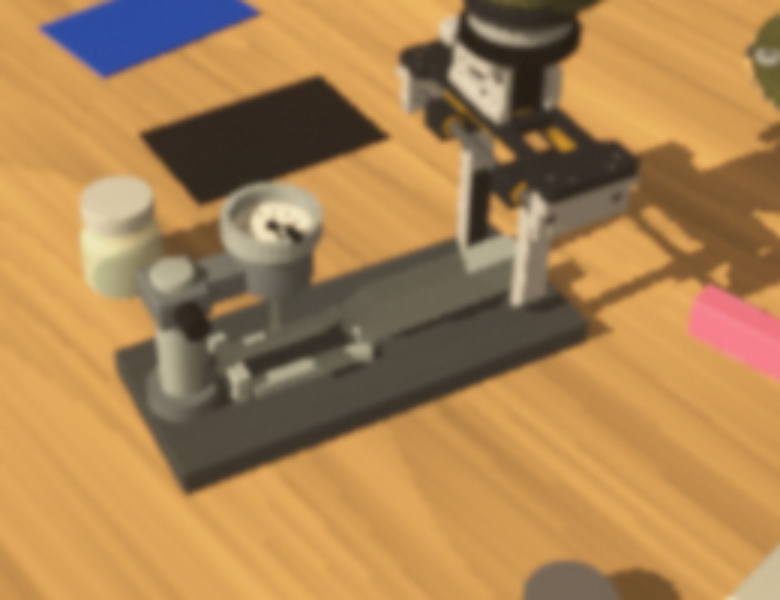

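The open fingers straddle the master's tail at about (490,265), clear of the plate. Closing.

```bash
python3 -m pendant '[{"rx":0,"ry":0.05,"rz":0,"tx":0,"ty":-0.04,"tz":0.06,"grip":0.3},{"rx":0,"ry":0,"rz":0,"tx":0,"ty":0,"tz":0,"grip":1},{"rx":0,"ry":0,"rz":0,"tx":0,"ty":0,"tz":0,"grip":1},{"rx":0,"ry":0,"rz":0,"tx":0,"ty":0,"tz":0,"grip":1},{"rx":0,"ry":0,"rz":0,"tx":0,"ty":0,"tz":0,"grip":1}]' 15
python3 -c "
from h import *
plan(.4774,-.0104,.124,2.933);o=obs();print(inst(o['ee_pos']))"
```

```text
time_s: 2.85
ee_pos: [0.4801, -0.0101, 0.1312]
eef_rot: [3.14, 0.008, 2.935]
force: [0.1, 1.1, -0.8]
grip_width: 0.0264
t2.9 pos [ 0.4801 -0.0101  0.1312] yaw 2.9350 F [ 0.1  1.1 -0.8] w 0.0264
shift shares [ 0.066 -0.02   0.179]  turn shares [0.025 0.117 0.028]
{'time_s': 2.85, 'qpos': [-0.0977, 0.3711, 1.8757, 0.001, 0.8865, -1.4626], 'joint_vel': [0.0009, -0.0113, -0.0045, -0.0029, 0.0081, 0.0006], 'tau': [0.2282, -48.821, -27.0256, 0.0929, 0.0157, -0.0003], 'ee_pos': [0.4801, -0.0101, 0.1312], 'eef_rot': [3.1399, 0.0082, 2.935], 'force': [0.0944, 1.0761, -0.8447], 'moment': [-0.0038, 0.0357, -0.0264], 'grip_width': 0.0264}
(np.float64(-0.12223147965101712), np.float64(-0.0006389089872542546))
```

```bash
python3 -m pendant '[{"rx":0,"ry":0.12,"rz":0,"tx":0.06,"ty":0,"tz":0.2,"grip":1},{"rx":0,"ry":0.02,"rz":0,"tx":0.01,"ty":0,"tz":0.02,"grip":1},{"rx":0,"ry":0.02,"rz":0,"tx":0.01,"ty":0,"tz":0.02,"grip":1}]' 15
python3 -c "
from h import *
plan(.4774,-.0104,.124,2.933);o=obs();print(inst(o['ee_pos']))"
```

```text
time_s: 3.1
ee_pos: [0.4785, -0.0098, 0.1236]
eef_rot: [3.139, 0.003, 2.935]
force: [-4.1, 0.1, 22.3]
grip_width: 0.0218
t3.1 pos [ 0.4785 -0.0098  0.1236] yaw 2.9348 F [-4.1  0.1 22.3] w 0.0218
shift shares [ 0.025 -0.022 -0.009]  turn shares [0.031 0.038 0.026]
{'time_s': 3.1, 'qpos': [-0.0976, 0.3836, 1.8808, 0.0024, 0.8744, -1.4631], 'joint_vel': [-0.0003, 0.0041, -0.0003, -0.0, -0.002, -0.0], 'tau': [0.3366, -38.7759, -21.8136, 0.2074, -1.2072, -0.0465], 'ee_pos': [0.4785, -0.0098, 0.1236], 'eef_rot': [3.1395, 0.0026, 2.9348], 'force': [-4.0621, 0.0523, 22.3017], 'moment': [-0.045, 0.9341, -0.052], 'grip_width': 0.0218}
(np.float64(-0.1238094612056338), np.float64(-0.0005766310506411521))
```

```bash
python3 -m pendant '[{"rx":0,"ry":0,"rz":0,"tx":0,"ty":0,"tz":-0.02,"grip":1}]';python3 -m pendant '[{"rx":0,"ry":0,"rz":0,"tx":0,"ty":0,"tz":0,"grip":1}]'; python3 -c "
from h import *
plan(*st(-.05-.0,0),.124,2.933);o=obs();print(inst(o['ee_pos']))"
```

```text
time_s: 3.18
ee_pos: [0.4784, -0.0098, 0.1242]
eef_rot: [3.139, 0.002, 2.935]
force: [0.3, 0.5, -3.9]
grip_width: 0.0221
time_s: 3.27
ee_pos: [0.4782, -0.0097, 0.1239]
eef_rot: [3.14, 0.001, 2.935]
force: [0.7, 0.4, -2.3]
grip_width: 0.0218
t3.3 pos [ 0.4782 -0.0097  0.1239] yaw 2.9347 F [ 0.7  0.4 -2.3] w 0.0218
shift shares [-1.854e+00  1.300e-02  1.000e-03]  turn shares [0.03  0.02  0.025]
{'time_s': 3.2667, 'qpos': [-0.0976, 0.3827, 1.881, 0.0025, 0.8762, -1.4631], 'joint_vel': [-0.0012, 0.0075, 0.0049, -0.0002, -0.0059, -0.0023], 'tau': [0.0139, -50.3102, -27.0921, 0.0111, 0.2796, 0.0085], 'ee_pos': [0.4782, -0.0097, 0.1239], 'eef_rot': [3.1395, 0.0014, 2.9347], 'force': [0.7341, 0.3954, -2.3108], 'moment': [0.0059, -0.2133, -0.0137], 'grip_width': 0.0218}
(np.float64(-0.1241664026247426), np.float64(-0.0006203141277230824))
```

```bash
python3 -m pendant '[{"rx":0.03,"ry":0.02,"rz":0.03,"tx":-0.15,"ty":0.01,"tz":0,"grip":1},{"rx":0,"ry":0,"rz":0,"tx":-0.15,"ty":0,"tz":0,"grip":1},{"rx":0,"ry":0,"rz":0,"tx":-0.15,"ty":0,"tz":0,"grip":1},{"rx":0,"ry":0,"rz":0,"tx":-0.15,"ty":0,"tz":0,"grip":1}]'; python3 -c "
from h import *
plan(*st(-.06,0),.124,2.9333);o=obs();print(inst(o['ee_pos']))
c=cam('top');cv2.imwrite('pics/t2.png',cv2.resize(c['pixels'][130:290,240:360],None,fx=3.7,fy=3.7,interpolation=cv2.INTER_CUBIC))"
```

```text
time_s: 3.6
ee_pos: [0.5028, -0.0144, 0.1237]
eef_rot: [-3.141, -0.002, 2.933]
force: [-2.3, 0.1, 2.9]
grip_width: 0.0221
t3.6 pos [ 0.5028 -0.0144  0.1237] yaw 2.9326 F [-2.3  0.1  2.9] w 0.0221
shift shares [-0.977  0.002 -0.01 ]  turn shares [-0.004 -0.029 -0.01 ]
{'time_s': 3.6, 'qpos': [-0.1014, 0.4293, 1.8111, -0.0001, 0.9033, -1.4631], 'joint_vel': [-0.017, 0.1433, -0.2201, 0.0003, 0.0784, -0.0175], 'tau': [-0.0478, -52.0213, -25.7654, -0.0786, -0.5316, 0.0555], 'ee_pos': [0.5028, -0.0144, 0.1237], 'eef_rot': [-3.1413, -0.002, 2.9326], 'force': [-2.3181, 0.1461, 2.8523], 'moment': [0.0731, 0.2943, -0.0268], 'grip_width': 0.0221}
(np.float64(-0.09909198367619718), np.float64(-6.247041881675755e-05))
```

View pics/t2.png

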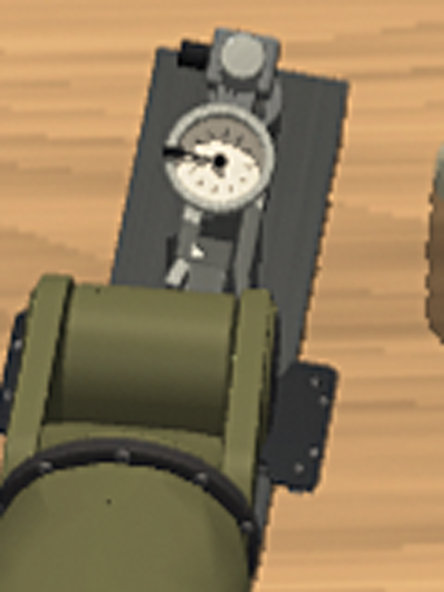

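The nose sits between the rails at about (205,265) and the forces are low. Continuing.

```bash
python3 -m pendant '[{"rx":0,"ry":-0.03,"rz":0,"tx":-0.15,"ty":0,"tz":0,"grip":1},{"rx":0,"ry":0,"rz":0,"tx":-0.15,"ty":0,"tz":0,"grip":1},{"rx":0,"ry":0,"rz":0,"tx":-0.15,"ty":0,"tz":0,"grip":1}]'; python3 -c "
from h import *
plan(*st(-.06,0),.124,2.9333)"
python3 -m pendant '[{"rx":0,"ry":0,"rz":0,"tx":-0.1,"ty":0,"tz":0,"grip":1},{"rx":0,"ry":0,"rz":0,"tx":-0.1,"ty":0,"tz":0,"grip":1},{"rx":0,"ry":0,"rz":0,"tx":-0.1,"ty":0,"tz":0,"grip":1}]'; python3 -c "
from h import *
plan(*st(-.06,0),.124,2.9333);print(inst(ctrl.get_obs()['ee_pos']))"
```

```text
time_s: 3.9
ee_pos: [0.5224, -0.0186, 0.1236]
eef_rot: [-3.141, -0.0, 2.932]
force: [-3.6, 0.3, 4.3]
grip_width: 0.022
t3.9 pos [ 0.5224 -0.0186  0.1236] yaw 2.9324 F [-3.6  0.3  4.3] w 0.0220
shift shares [-0.477  0.004 -0.01 ]  turn shares [-0.003 -0.004 -0.013]
time_s: 4.15
ee_pos: [0.5357, -0.0214, 0.1236]
eef_rot: [-3.141, -0.001, 2.932]
force: [-3.4, -0.1, 5.1]
grip_width: 0.0219
t4.2 pos [ 0.5357 -0.0214  0.1236] yaw 2.9323 F [-3.4 -0.1  5.1] w 0.0219
shift shares [-0.137  0.004 -0.01 ]  turn shares [-0.003 -0.009 -0.014]
(np.float64(-0.06548767002246937), np.float64(-0.0001506826793284035))
```

```bash
python3 -m pendant '[{"rx":0,"ry":0,"rz":0,"tx":-0.06,"ty":0,"tz":0,"grip":1},{"rx":0,"ry":0,"rz":0,"tx":-0.06,"ty":0,"tz":0,"grip":1}]';python3 -m pendant '[{"rx":0,"ry":0,"rz":0,"tx":-0.06,"ty":0,"tz":0,"grip":1},{"rx":0,"ry":0,"rz":0,"tx":-0.06,"ty":0,"tz":0,"grip":1}]'; python3 -c "
from h import *
plan(*st(-.06,0),.124,2.9333);print(inst(ctrl.get_obs()['ee_pos']))"
```

```text
time_s: 4.32
ee_pos: [0.541, -0.0226, 0.1236]
eef_rot: [-3.141, -0.001, 2.932]
force: [-10.3, 2.0, 12.1]
grip_width: 0.0221
time_s: 4.48
ee_pos: [0.5448, -0.0233, 0.1235]
eef_rot: [-3.141, -0.006, 2.932]
force: [-11.1, 3.1, 10.0]
grip_width: 0.0221
t4.5 pos [ 0.5448 -0.0233  0.1235] yaw 2.9323 F [-11.1   3.1  10. ] w 0.0221
shift shares [ 0.096  0.003 -0.011]  turn shares [-0.006 -0.088 -0.014]
(np.float64(-0.05615978626577239), np.float64(-0.0001236568194303532))
```

```bash
python3 -m pendant '[{"rx":0,"ry":-0.08,"rz":0,"tx":-0.05,"ty":0,"tz":-0.01,"grip":1}]';python3 -m pendant '[{"rx":0,"ry":0,"rz":0,"tx":-0.05,"ty":0,"tz":-0.005,"grip":1}]'; python3 -c "
from h import *
plan(*st(-.05,0),.124,2.9333);print(inst(ctrl.get_obs()['ee_pos']))
c=cam('scene');cv2.imwrite('pics/s2.png',cv2.resize(c['pixels'][250:370,220:370],None,fx=5,fy=5,interpolation=cv2.INTER_CUBIC))"
```

```text
time_s: 4.57
ee_pos: [0.5463, -0.0236, 0.1236]
eef_rot: [-3.141, -0.003, 2.932]
force: [-7.9, 2.0, 2.7]
grip_width: 0.022
time_s: 4.65
ee_pos: [0.5477, -0.0239, 0.1235]
eef_rot: [-3.141, -0.005, 2.932]
force: [-7.7, 1.9, 9.0]
grip_width: 0.022
t4.7 pos [ 0.5477 -0.0239  0.1235] yaw 2.9324 F [-7.7  1.9  9. ] w 0.0220
shift shares [-0.08   0.002 -0.012]  turn shares [-0.01  -0.077 -0.013]
(np.float64(-0.0532111575568444), np.float64(-8.209622282029025e-05))
```

View pics/s2.png

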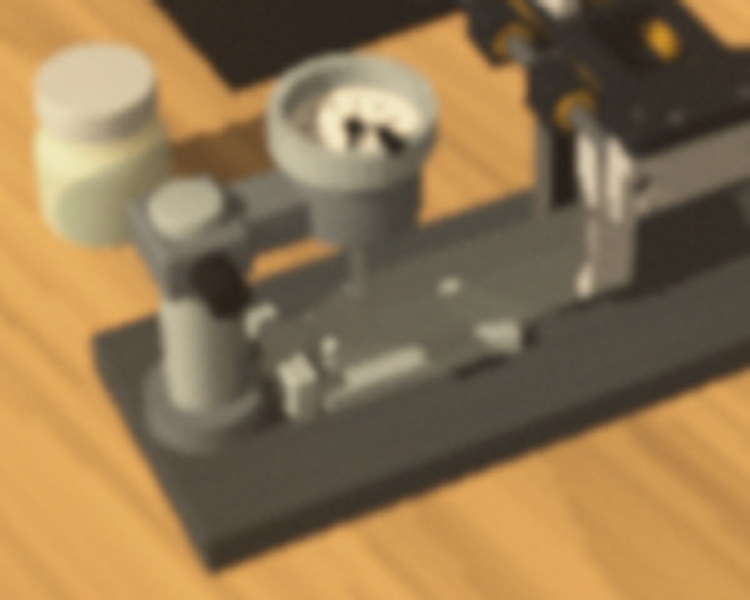

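The spindle is riding on the bar at about (360,285), and the nose is just short of the stop at about (330,350). Now single small steps.

```bash
python3 -m pendant '[{"rx":0,"ry":-0.08,"rz":0,"tx":-0.04,"ty":0,"tz":-0.01,"grip":1}]';python3 -m pendant '[{"rx":0,"ry":0,"rz":0,"tx":-0.04,"ty":0,"tz":-0.005,"grip":1}]'; python3 -c "
from h import *
plan(*st(-.05,0),.124,2.9333);print(inst(ctrl.get_obs()['ee_pos']))"
```

```text
time_s: 4.78
ee_pos: [0.5493, -0.0242, 0.1236]
eef_rot: [-3.141, -0.001, 2.932]
force: [-5.0, 1.0, 0.0]
grip_width: 0.0219
time_s: 4.87
ee_pos: [0.5505, -0.0245, 0.1236]
eef_rot: [-3.141, -0.002, 2.933]
force: [-7.5, 0.7, 7.2]
grip_width: 0.0218
t4.9 pos [ 0.5505 -0.0245  0.1236] yaw 2.9325 F [-7.5  0.7  7.2] w 0.0218
shift shares [-0.008  0.002 -0.011]  turn shares [-0.012 -0.032 -0.011]
(np.float64(-0.05034075244526083), np.float64(-6.274894871589193e-05))
```

```bash
python3 -m pendant '[{"rx":0,"ry":-0.04,"rz":0,"tx":-0.03,"ty":0,"tz":-0.01,"grip":1}]';python3 -m pendant '[{"rx":0,"ry":0,"rz":0,"tx":-0.03,"ty":0,"tz":-0.008,"grip":1}]'; python3 -c "
from h import *
plan(*st(-.05,0),.124,2.9333);print(inst(ctrl.get_obs()['ee_pos']))"
```

```text
time_s: 4.95
ee_pos: [0.5514, -0.0246, 0.1236]
eef_rot: [-3.141, -0.001, 2.932]
force: [-5.4, 0.1, 2.7]
grip_width: 0.0218
time_s: 5.03
ee_pos: [0.5521, -0.0248, 0.1236]
eef_rot: [-3.141, -0.003, 2.933]
force: [-6.2, 0.9, 4.6]
grip_width: 0.0219
t5.0 pos [ 0.5521 -0.0248  0.1236] yaw 2.9325 F [-6.2  0.9  4.6] w 0.0219
shift shares [ 0.033  0.002 -0.011]  turn shares [-0.015 -0.039 -0.011]
(np.float64(-0.04869845231574577), np.float64(-7.187739390071383e-05))
```

```bash
for i in 1; do python3 -m pendant '[{"rx":0,"ry":-0.03,"rz":0,"tx":-0.03,"ty":0,"tz":-0.008,"grip":1}]';python3 -m pendant '[{"rx":0,"ry":-0.01,"rz":0,"tx":-0.03,"ty":0,"tz":-0.008,"grip":1}]'; python3 -m pendant '[{"rx":0,"ry":-0.01,"rz":0,"tx":-0.03,"ty":0,"tz":-0.008,"grip":1}]'; done; python3 -c "
from h import *
plan(*st(-.05,0),.124,2.9333);print(inst(ctrl.get_obs()['ee_pos']))"
```

```text
time_s: 5.12
ee_pos: [0.5529, -0.025, 0.1235]
eef_rot: [-3.141, -0.002, 2.932]
force: [-6.7, 0.4, 4.9]
grip_width: 0.0219
time_s: 5.2
ee_pos: [0.5538, -0.0251, 0.1236]
eef_rot: [-3.14, -0.003, 2.933]
force: [-4.8, 1.1, 3.5]
grip_width: 0.0219
time_s: 5.28
ee_pos: [0.5546, -0.0253, 0.1236]
eef_rot: [-3.14, -0.004, 2.933]
force: [-5.4, 0.5, 3.3]
grip_width: 0.0217
t5.3 pos [ 0.5546 -0.0253  0.1236] yaw 2.9325 F [-5.4  0.5  3.3] w 0.0217
shift shares [ 0.095  0.001 -0.01 ]  turn shares [-0.018 -0.057 -0.011]
(np.float64(-0.04621239315207423), np.float64(-4.420768313642513e-05))
```

```bash
python3 -m pendant '[{"rx":0,"ry":-0.05,"rz":0,"tx":-0.03,"ty":0,"tz":-0.008,"grip":1}]';python3 -m pendant '[{"rx":0,"ry":-0.01,"rz":0,"tx":-0.03,"ty":0,"tz":-0.008,"grip":1}]'; python3 -m pendant '[{"rx":0,"ry":-0.01,"rz":0,"tx":-0.03,"ty":0,"tz":-0.008,"grip":1}]'; python3 -c "
from h import *
plan(*st(-.05,0),.124,2.9333);print(inst(ctrl.get_obs()['ee_pos']))
c=cam('scene');cv2.imwrite('pics/s3.png',cv2.resize(c['pixels'][250:370,220:370],None,fx=5,fy=5,interpolation=cv2.INTER_CUBIC))"
```

```text
time_s: 5.37
ee_pos: [0.5554, -0.0255, 0.1236]
eef_rot: [-3.14, -0.002, 2.933]
force: [-5.7, 1.2, 4.2]
grip_width: 0.0221
time_s: 5.45
ee_pos: [0.5562, -0.0256, 0.1236]
eef_rot: [-3.14, -0.003, 2.933]
force: [-4.2, 1.7, 3.6]
grip_width: 0.0219
time_s: 5.53
ee_pos: [0.5568, -0.0257, 0.1235]
eef_rot: [-3.14, -0.005, 2.933]
force: [-13.5, 2.9, 9.7]
grip_width: 0.0221
t5.5 pos [ 0.5568 -0.0257  0.1235] yaw 2.9326 F [-13.5   2.9   9.7] w 0.0221
shift shares [ 0.151  0.001 -0.011]  turn shares [-0.022 -0.066 -0.01 ]
(np.float64(-0.04394480656239029), np.float64(-2.939257735981235e-05))
```

View pics/s3.png

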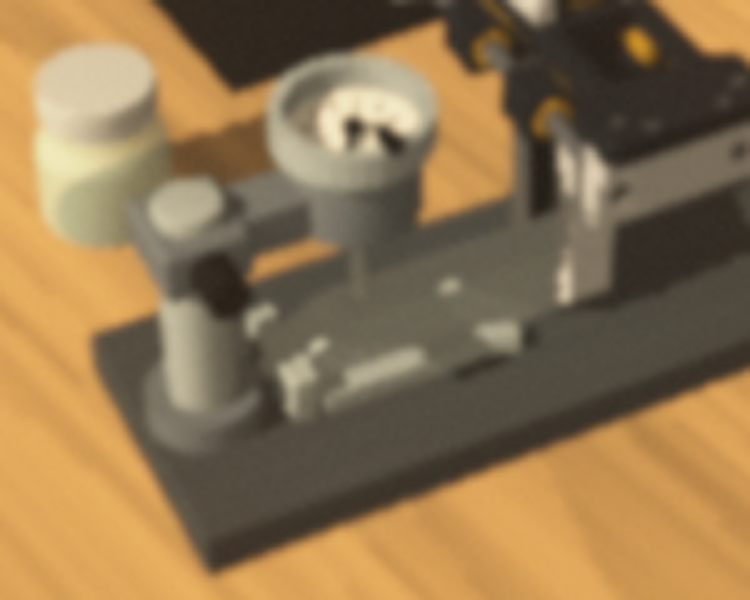

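The needle tip hasn't been resolved yet. The force jumped to 13.5 N against a sliding baseline of about 5 N, so the bar has reached the stop at a TCP x of about -0.044 in the stand frame. Holding the push.

```bash
python3 -m pendant '[{"rx":0,"ry":-0.03,"rz":0,"tx":-0.02,"ty":0,"tz":-0.008,"grip":1}]';python3 -m pendant '[{"rx":0,"ry":-0.01,"rz":0,"tx":-0.02,"ty":0,"tz":-0.008,"grip":1}]'
```

```text
time_s: 5.67
ee_pos: [0.5569, -0.0257, 0.1235]
eef_rot: [-3.14, -0.006, 2.933]
force: [-10.5, 2.4, 7.9]
grip_width: 0.022
time_s: 5.75
ee_pos: [0.5571, -0.0258, 0.1236]
eef_rot: [-3.14, -0.007, 2.933]
force: [-7.3, 2.2, 5.6]
grip_width: 0.0221
```

```bash
python3 -m pendant '[{"rx":0,"ry":-0.05,"rz":0,"tx":-0.03,"ty":0,"tz":-0.008,"grip":1}]';python3 -m pendant '[{"rx":0,"ry":-0.03,"rz":0,"tx":-0.028,"ty":0,"tz":-0.008,"grip":1}]';python3 -m pendant '[{"rx":0,"ry":-0.03,"rz":0,"tx":-0.028,"ty":0,"tz":-0.008,"grip":1}]'
```

```text
time_s: 5.83
ee_pos: [0.5572, -0.0258, 0.1235]
eef_rot: [-3.14, -0.007, 2.933]
force: [-15.8, 2.5, 12.0]
grip_width: 0.0219
time_s: 5.92
ee_pos: [0.5574, -0.0258, 0.1235]
eef_rot: [-3.139, -0.009, 2.933]
force: [-11.5, 2.1, 9.3]
grip_width: 0.0217
time_s: 6.0
ee_pos: [0.5575, -0.0258, 0.1235]
eef_rot: [-3.139, -0.01, 2.933]
force: [-11.7, 1.7, 8.4]
grip_width: 0.0223
```

```bash
python3 -m pendant '[{"rx":0,"ry":-0.05,"rz":0,"tx":0,"ty":0,"tz":-0.01,"grip":0.2},{"rx":0,"ry":0,"rz":0,"tx":0,"ty":0,"tz":-0.01,"grip":-0.2},{"rx":0,"ry":0,"rz":0,"tx":0,"ty":0,"tz":0,"grip":-0.2},{"rx":0,"ry":0,"rz":0,"tx":0,"ty":0,"tz":0,"grip":-0.2},{"rx":0,"ry":0,"rz":0,"tx":0,"ty":0,"tz":0,"grip":-0.2}]'; python3 -c "
from h import *
plan(*st(.041,0),.222,2.9333);print(inst(ctrl.get_obs()['ee_pos']))"
```

```text
time_s: 6.42
ee_pos: [0.5579, -0.026, 0.1237]
eef_rot: [-3.139, -0.005, 2.933]
force: [-0.4, 0.2, -0.5]
grip_width: 0.0518
t6.4 pos [ 0.5579 -0.026   0.1237] yaw 2.9327 F [-0.4  0.2 -0.5] w 0.0518
shift shares [-2.081 -0.004 -2.469]  turn shares [-0.036 -0.077 -0.008]
(np.float64(-0.04276614391001029), np.float64(-4.957193515984712e-05))
```

```bash
python3 -m pendant '[{"rx":0,"ry":-0.07,"rz":0,"tx":0,"ty":0,"tz":-0.8,"grip":-0.4},{"rx":0,"ry":0,"rz":0,"tx":0.4,"ty":0,"tz":-0.8,"grip":-0.4},{"rx":0,"ry":0,"rz":0,"tx":0.4,"ty":0,"tz":-0.7,"grip":-0.4},{"rx":0,"ry":0,"rz":0,"tx":0.4,"ty":0,"tz":-0.7,"grip":-0.4},{"rx":0,"ry":0,"rz":0,"tx":0.3,"ty":0,"tz":0,"grip":-0.4},{"rx":0,"ry":0,"rz":0,"tx":0,"ty":0,"tz":0,"grip":-0.4}]'; python3 -c "
from h import *
plan(*st(.041,0),.222,2.9333)
c=cam('top');np.save('top3.npy',c,allow_pickle=True);cv2.imwrite('pics/t3.png',cv2.resize(c['pixels'][140:290,250:350],None,fx=4,fy=4,interpolation=cv2.INTER_CUBIC))
cv2.imwrite('pics/t3d.png',cv2.resize(c['pixels'][150:195,275:325],None,fx=12,fy=12,interpolation=cv2.INTER_CUBIC))"
```

```text
time_s: 6.92
ee_pos: [0.4974, -0.0131, 0.2474]
eef_rot: [-3.139, -0.002, 2.932]
force: [0.3, 0.7, -0.8]
grip_width: 0.0656
t6.9 pos [ 0.4974 -0.0131  0.2474] yaw 2.9322 F [ 0.3  0.7 -0.8] w 0.0656
shift shares [-3.642  0.005  0.626]  turn shares [-0.039 -0.032 -0.015]
```

View pics/t3.png

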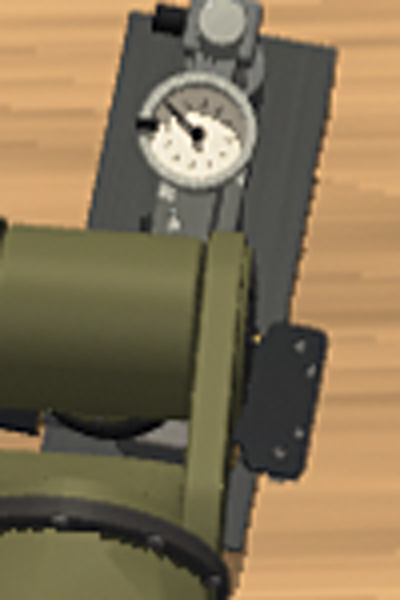

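View pics/t3d.png

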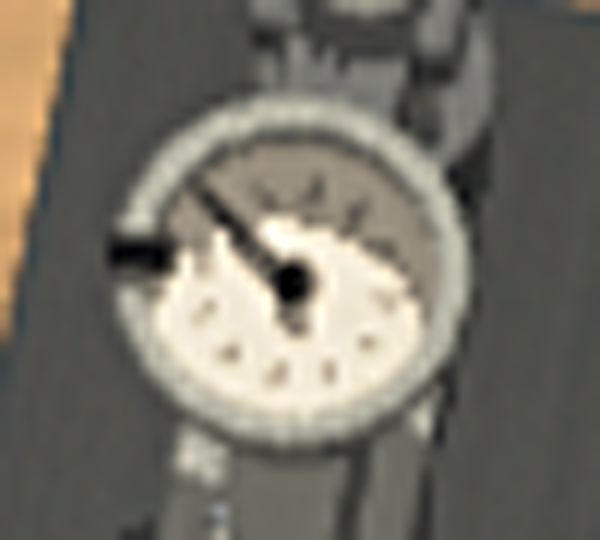

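```bash
cat >> h.py <<'E'
def dial(c,off,s,piv,tip,mark,rimc,zp=.133,zm=.143):
    k=lambda p:(off[0]+(p[0]+.5)/s-.5,off[1]+(p[1]+.5)/s-.5)
    W=lambda p,z:unproj(c,*k(p),z)[:2]
    A=W(rimc,.14);P=W(piv,zp);print("axis rim",A.round(4),"pivot",P.round(4))
    y=S[2]+np.pi/2
    def ang(d): return (y-np.arctan2(d[1],d[0])+np.pi)%(2*np.pi)-np.pi
    n=W(tip,zp)-P;m=W(mark,zm)-A;m2=W(mark,zm)-P
    print("needle %.3f r%.4f  mark %.3f r%.4f  (vs pivot %.3f)"%(ang(n),np.hypot(*n),ang(m),np.hypot(*m),ang(m2)))
E
python3 -c "
from h import *
c=np.load('top3.npy',allow_pickle=True).item()
dial(c,(275,150),12,(290,283),(195,182),(140,253),(293,270))
c=np.load('top0.npy',allow_pickle=True).item()
dial(c,(260,135),7,(275,269),(200,253),(188,251),(276,263))
"
```

```text
axis rim [ 0.6408 -0.0434] pivot [ 0.6402 -0.0426]
needle 0.642 r0.0243  mark -0.095 r0.0261  (vs pivot -0.067)
axis rim [ 0.6406 -0.0435] pivot [ 0.6405 -0.0429]
needle 0.032 r0.0227  mark -0.070 r0.0258  (vs pivot -0.061)
```

```bash
python3 -m pendant '[{"rx":0,"ry":0,"rz":-1,"tx":-0.3,"ty":0,"tz":-0.2,"grip":-0.53},{"rx":0,"ry":0,"rz":-1,"tx":-0.3,"ty":0,"tz":-0.2,"grip":-0.53},{"rx":0,"ry":0,"rz":-1,"tx":-0.3,"ty":0,"tz":0,"grip":-0.53},{"rx":0,"ry":0,"rz":-1,"tx":-0.3,"ty":0,"tz":0,"grip":-0.53},{"rx":0,"ry":0,"rz":-1,"tx":-0.3,"ty":0,"tz":0,"grip":-0.53},{"rx":0,"ry":0,"rz":-1,"tx":-0.3,"ty":0,"tz":0,"grip":-0.53},{"rx":0,"ry":0,"rz":-1,"tx":-0.3,"ty":0,"tz":0,"grip":-0.53},{"rx":0,"ry":0,"rz":-1,"tx":-0.3,"ty":0,"tz":0,"grip":-0.53}]'; python3 -c "
from h import *
plan(.6405,-.0434,.26,2.9333+.77)"
```

```text
time_s: 7.63
ee_pos: [0.6007, -0.0113, 0.2574]
eef_rot: [3.141, -0.008, -2.771]
force: [0.3, -1.0, 0.3]
grip_width: 0.0719
t7.6 pos [ 0.6007 -0.0113  0.2574] yaw -2.7709 F [ 0.3 -1.   0.3] w 0.0719
shift shares [-0.636 -1.11  -0.07 ]  turn shares [ 0.022 -0.109 -2.736]
```

```bash
python3 -m pendant '[{"rx":0,"ry":-0.1,"rz":-1,"tx":-0.3,"ty":-0.5,"tz":-0.05,"grip":-0.53},{"rx":0,"ry":0,"rz":-1,"tx":-0.3,"ty":-0.4,"tz":0,"grip":-0.53},{"rx":0,"ry":0,"rz":-0.7,"tx":0,"ty":-0.1,"tz":0,"grip":-0.53},{"rx":0,"ry":0,"rz":0,"tx":0,"ty":0,"tz":0,"grip":-0.53}]'; python3 -c "
from h import *
plan(.6405,-.0434,.26,2.9333+.77)"
```

```text
time_s: 7.97
ee_pos: [0.6443, -0.0392, 0.2527]
eef_rot: [3.137, -0.005, -2.567]
force: [0.1, 0.7, 0.2]
grip_width: 0.0724
t8.0 pos [ 0.6443 -0.0392  0.2527] yaw -2.5674 F [0.1 0.7 0.2] w 0.0724
shift shares [ 0.137 -0.037 -0.183]  turn shares [ 0.069 -0.068  0.178]
```

```bash
python3 -m pendant '[{"rx":0.07,"ry":-0.07,"rz":0,"tx":0.14,"ty":-0.04,"tz":0,"grip":-0.53},{"rx":0,"ry":0,"rz":0,"tx":0,"ty":0,"tz":0,"grip":-0.53}]'; python3 -c "
from h import *
plan(.6405,-.0434,.214,2.9333+.77)
c=cam('scene');cv2.imwrite('pics/s4.png',cv2.resize(c['pixels'][190:370,200:400],None,fx=3.3,fy=3.3,interpolation=cv2.INTER_CUBIC))"
```

```text
time_s: 8.13
ee_pos: [0.6406, -0.0441, 0.2501]
eef_rot: [3.14, -0.002, -2.571]
force: [-0.7, 0.3, 0.2]
grip_width: 0.0722
t8.1 pos [ 0.6406 -0.0441  0.2501] yaw -2.5706 F [-0.7  0.3  0.2] w 0.0722
shift shares [-0.009  0.014  0.902]  turn shares [ 0.02  -0.023  0.132]
```

View pics/s4.png

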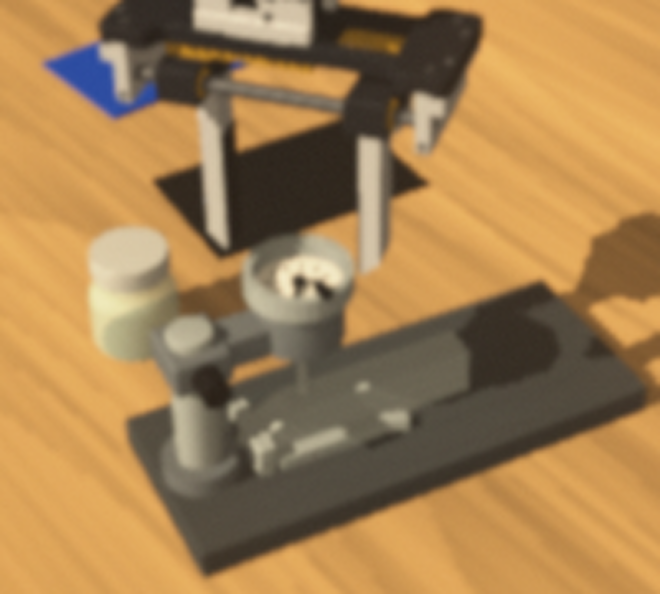

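The fingers at about (215,245) and (375,265) straddle the rim at (298,275), and the master is still home. Descending.

```bash
python3 -m pendant '[{"rx":0,"ry":0,"rz":0,"tx":0,"ty":0.01,"tz":0.4,"grip":-0.53},{"rx":0,"ry":0,"rz":0,"tx":0,"ty":0,"tz":0.4,"grip":-0.53},{"rx":0,"ry":0,"rz":0,"tx":0,"ty":0,"tz":0.1,"grip":-0.53}]'; python3 -c "
from h import *
plan(.6405,-.0434,.214,2.9333+.77)"
```

```text
time_s: 8.43
ee_pos: [0.64, -0.0428, 0.2149]
eef_rot: [-3.141, 0.001, -2.574]
force: [-0.2, 0.2, 0.1]
grip_width: 0.0721
t8.4 pos [ 0.64   -0.0428  0.2149] yaw -2.5741 F [-0.2  0.2  0.1] w 0.0721
shift shares [-0.001 -0.02   0.022]  turn shares [-0.003  0.011  0.083]
```

Close lightly. Turning takes 0.06 N m at 30 mm, about 2 N of rim friction, so a grip of about 12 N.

```bash
python3 -m pendant '[{"rx":0,"ry":0,"rz":0,"tx":0,"ty":-0.02,"tz":0.01,"grip":-0.3},{"rx":0,"ry":0,"rz":0,"tx":0,"ty":0,"tz":0.01,"grip":-0.2},{"rx":0,"ry":0,"rz":0,"tx":0,"ty":0,"tz":0.01,"grip":-0.2}]' 12; python3 -c "
from h import *
plan(.6405,-.0434,.214,2.9333+.77)"
```

```text
time_s: 8.68
ee_pos: [0.6407, -0.0444, 0.2143]
eef_rot: [-3.138, 0.001, -2.576]
force: [5.6, -7.6, -5.0]
grip_width: 0.0596
t8.7 pos [ 0.6407 -0.0444  0.2143] yaw -2.5760 F [ 5.6 -7.6 -5. ] w 0.0596
shift shares [-0.009  0.024  0.006]  turn shares [-0.051  0.015  0.056]
```

```bash
python3 -m pendant '[{"rx":0,"ry":0,"rz":0,"tx":0,"ty":-0.01,"tz":0,"grip":-0.2},{"rx":0,"ry":0,"rz":0.5,"tx":0,"ty":0,"tz":0,"grip":-0.2},{"rx":0,"ry":0,"rz":0.7,"tx":0,"ty":0,"tz":0,"grip":-0.2}]'; python3 -c "
from h import *
plan(.6405,-.0434,.214,2.9333+.77-.72);obs()"
```

```text
time_s: 8.93
ee_pos: [0.6408, -0.0446, 0.2144]
eef_rot: [-3.139, 0.001, -2.662]
force: [4.2, -2.3, -8.2]
grip_width: 0.06
t8.9 pos [ 0.6408 -0.0446  0.2144] yaw -2.6616 F [ 4.2 -2.3 -8.2] w 0.0600
shift shares [-0.007  0.029  0.01 ]  turn shares [-0.029  0.027  9.143]
{'time_s': 8.9333, 'qpos': [-0.1261, 0.5808, 1.3306, -0.0015, 1.2279, -2.1764], 'joint_vel': [-0.0003, 0.0012, -0.0009, -0.0004, 0.0013, 0.6073], 'tau': [0.8146, -72.0633, -35.7633, 0.2086, 0.8824, -1.6232], 'ee_pos': [0.6408, -0.0446, 0.2144], 'eef_rot': [-3.1391, 0.0011, -2.6616], 'force': [4.1963, -2.2889, -8.2335], 'moment': [-0.1568, -0.5335, 0.0882], 'grip_width': 0.06}
```

```bash
python3 -m pendant '[{"rx":0,"ry":0,"rz":1,"tx":0,"ty":0.01,"tz":0,"grip":-0.2},{"rx":0,"ry":0,"rz":1,"tx":0,"ty":0.01,"tz":0.01,"grip":-0.2},{"rx":0,"ry":0,"rz":1,"tx":0,"ty":0,"tz":0,"grip":-0.2},{"rx":0,"ry":0,"rz":1,"tx":0,"ty":0,"tz":0.01,"grip":-0.2},{"rx":0,"ry":0,"rz":1,"tx":0,"ty":0,"tz":0,"grip":-0.2},{"rx":0,"ry":0,"rz":1,"tx":0,"ty":0,"tz":0,"grip":-0.2}]'; python3 -c "
from h import *
plan(.6405,-.0434,.214,2.987)"
```

```text
time_s: 9.43
ee_pos: [0.6407, -0.0446, 0.2144]
eef_rot: [-3.138, 0.003, -3.102]
force: [3.2, -1.3, -8.0]
grip_width: 0.0594
t9.4 pos [ 0.6407 -0.0446  0.2144] yaw -3.1018 F [ 3.2 -1.3 -8. ] w 0.0594
shift shares [0.004 0.03  0.01 ]  turn shares [-0.045  0.051  2.784]
```

```bash
python3 -m pendant '[{"rx":0,"ry":0,"rz":1,"tx":0,"ty":0,"tz":0,"grip":-0.2},{"rx":0,"ry":0,"rz":0.9,"tx":0,"ty":0,"tz":0.01,"grip":-0.2},{"rx":0,"ry":0,"rz":0.4,"tx":0,"ty":0,"tz":0.01,"grip":-0.2},{"rx":0,"ry":0,"rz":0.1,"tx":0,"ty":0,"tz":0.01,"grip":-0.2}]'; python3 -c "
from h import *
plan(.6405,-.0434,.214,2.987)"
```

```text
time_s: 9.77
ee_pos: [0.6407, -0.0446, 0.2143]
eef_rot: [-3.138, 0.004, 3.0]
force: [0.3, -0.3, -2.7]
grip_width: 0.06
t9.8 pos [ 0.6407 -0.0446  0.2143] yaw 3.0001 F [ 0.3 -0.3 -2.7] w 0.0600
shift shares [0.01  0.03  0.008]  turn shares [-0.044  0.062  0.187]
```

```bash
python3 -m pendant '[{"rx":0,"ry":0,"rz":0.1,"tx":0,"ty":0,"tz":0,"grip":-0.2},{"rx":0,"ry":0,"rz":0,"tx":0,"ty":0,"tz":0,"grip":-0.55},{"rx":0,"ry":0,"rz":0,"tx":0,"ty":0,"tz":0,"grip":-0.55},{"rx":0,"ry":0,"rz":0,"tx":0,"ty":0,"tz":-0.1,"grip":-0.55},{"rx":0,"ry":0,"rz":0,"tx":0,"ty":0,"tz":-0.7,"grip":-0.55},{"rx":0,"ry":0,"rz":0,"tx":0,"ty":0,"tz":-0.8,"grip":-0.55},{"rx":0,"ry":0,"rz":0,"tx":0.8,"ty":0,"tz":-0.1,"grip":-0.55},{"rx":0,"ry":0,"rz":0,"tx":0.9,"ty":0,"tz":0,"grip":-0.5}]';python3 -m pendant '[{"rx":0,"ry":0,"rz":0.4,"tx":0.9,"ty":0,"tz":0,"grip":-0.4},{"rx":0,"ry":0,"rz":0.3,"tx":0.9,"ty":0,"tz":0,"grip":-0.2},{"rx":0,"ry":0,"rz":0,"tx":0.5,"ty":0,"tz":0,"grip":-0.2}]'; python3 -c "
from h import *
plan(*st(-.046,0),.1236,2.9333)
c=cam('top');np.save('top5.npy',c,allow_pickle=True);
cv2.imwrite('pics/t5d.png',cv2.resize(c['pixels'][150:195,275:325],None,fx=12,fy=12,interpolation=cv2.INTER_CUBIC))"
```

```text
time_s: 10.43
ee_pos: [0.5755, -0.0347, 0.2878]
eef_rot: [-3.139, 0.009, 2.997]
force: [0.0, 0.8, -0.3]
grip_width: 0.0706
time_s: 10.68
ee_pos: [0.4798, -0.0187, 0.2897]
eef_rot: [-3.14, 0.015, 2.947]
force: [0.8, 0.4, 0.7]
grip_width: 0.0576
t10.7 pos [ 0.4798 -0.0187  0.2897] yaw 2.9473 F [0.8 0.4 0.7] w 0.0576
shift shares [-1.81   0.207  4.18 ]  turn shares [-0.021  0.212  0.2  ]
```

View pics/t5d.png

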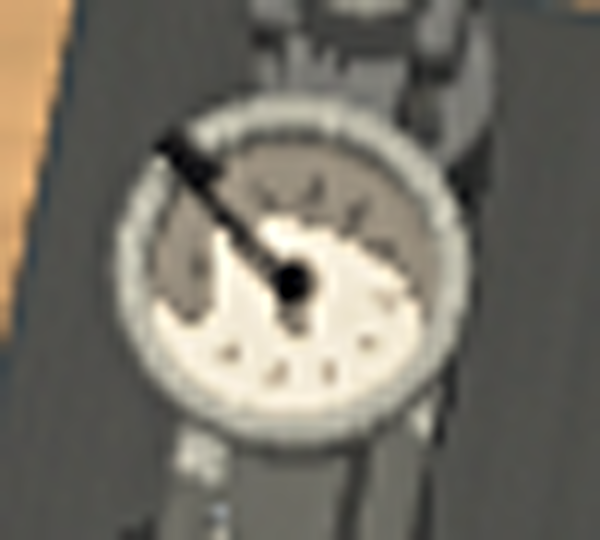

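```bash
python3 -c "
from h import *
c=np.load('top5.npy',allow_pickle=True).item()
for zp in (.128,.135):
  for m in ((190,157),(185,155)): dial(c,(275,150),12,(290,283),(205,190),m,(293,270),zp)
import numpy as np
# predicted mark pixels for angles
for a in (.45,.5,.55,.6,.65,.7):
  d=S[2]+np.pi/2-a; p=np.array([.6407,-.0434])+.027*np.array([np.cos(d),np.sin(d)]);t=np.array([.6405,-.0430])+.022*np.array([np.cos(d),np.sin(d)])
  f=lambda q:((np.array(q)-(275,150)+.5)*12-.5).round(0)
  print(a,f(proj(c,(*p,.143))),f(proj(c,(*t,.131))))
"
```

```text
axis rim [ 0.6408 -0.0434] pivot [ 0.6414 -0.0425]
needle 0.656 r0.0221  mark 0.643 r0.0260  (vs pivot 0.656)
axis rim [ 0.6408 -0.0434] pivot [ 0.6414 -0.0425]
needle 0.656 r0.0221  mark 0.628 r0.0268  (vs pivot 0.640)
axis rim [ 0.6408 -0.0434] pivot [ 0.6398 -0.0427]
needle 0.656 r0.0220  mark 0.643 r0.0260  (vs pivot 0.690)
axis rim [ 0.6408 -0.0434] pivot [ 0.6398 -0.0427]
needle 0.656 r0.0220  mark 0.628 r0.0268  (vs pivot 0.674)
0.45 [166. 176.] [190. 210.]
0.5 [171. 170.] [194. 205.]
0.55 [176. 164.] [198. 201.]
0.6 [181. 158.] [203. 196.]
0.65 [187. 153.] [207. 192.]
0.7 [193. 148.] [212. 188.]
```

The mark reads 0.64 rad and the needle 0.656, so they meet well within 0.15. Now draw the master out.

```bash
python3 -m pendant '[{"rx":0,"ry":0.2,"rz":0.2,"tx":-0.5,"ty":0.1,"tz":0,"grip":-0.2},{"rx":0,"ry":0,"rz":0,"tx":-0.7,"ty":0.1,"tz":0.3,"grip":-0.2},{"rx":0,"ry":0,"rz":0,"tx":-0.6,"ty":0,"tz":0.7,"grip":-0.2},{"rx":0,"ry":0,"rz":0,"tx":0,"ty":0,"tz":0.9,"grip":-0.2},{"rx":0,"ry":0,"rz":0,"tx":0,"ty":0,"tz":0.9,"grip":-0.2},{"rx":0,"ry":0,"rz":0,"tx":0,"ty":0,"tz":0.3,"grip":-0.2}]'; python3 -c "
from h import *
plan(*st(-.043,0),.1236,2.9333)"
```

```text
time_s: 11.23
ee_pos: [0.5556, -0.0248, 0.1734]
eef_rot: [3.141, 0.021, 2.938]
force: [-0.8, 0.3, -0.2]
grip_width: 0.0563
t11.2 pos [ 0.5556 -0.0248  0.1734] yaw 2.9381 F [-0.8  0.3 -0.2] w 0.0563
shift shares [-0.032 -0.016  1.246]  turn shares [0.011 0.299 0.069]
```

```bash
python3 -m pendant '[{"rx":0,"ry":0.3,"rz":0.07,"tx":-0.03,"ty":-0.02,"tz":0.5,"grip":-0.2},{"rx":0,"ry":0.05,"rz":0,"tx":0,"ty":0,"tz":0.5,"grip":-0.2},{"rx":0,"ry":0,"rz":0,"tx":0,"ty":0,"tz":0.2,"grip":-0.2},{"rx":0,"ry":0,"rz":0,"tx":0,"ty":0,"tz":0,"grip":-0.2}]'; python3 -c "
from h import *
plan(*st(-.043,0),.1236,2.9333)"
```

```text
time_s: 11.57
ee_pos: [0.5575, -0.0258, 0.1224]
eef_rot: [3.141, -0.006, 2.935]
force: [0.4, -0.1, 0.0]
grip_width: 0.0563
t11.6 pos [ 0.5575 -0.0258  0.1224] yaw 2.9351 F [ 0.4 -0.1  0. ] w 0.0563
shift shares [-0.007 -0.001 -0.031]  turn shares [ 0.012 -0.084  0.026]
```

```bash
python3 -m pendant '[{"rx":0,"ry":-0.08,"rz":0,"tx":0,"ty":0,"tz":-0.03,"grip":0.2},{"rx":0,"ry":0,"rz":0,"tx":0,"ty":0,"tz":0,"grip":1},{"rx":0,"ry":0,"rz":0,"tx":0,"ty":0,"tz":0,"grip":1},{"rx":0,"ry":0,"rz":0,"tx":0,"ty":0,"tz":0,"grip":1},{"rx":0,"ry":0,"rz":0,"tx":0,"ty":0,"tz":0,"grip":1},{"rx":0,"ry":0,"rz":0,"tx":0,"ty":0,"tz":0,"grip":1}]' 20; python3 -c "
from h import *
plan(*st(-.135,0),.1236,2.9333)"
```

```text
time_s: 12.07
ee_pos: [0.5594, -0.0259, 0.1295]
eef_rot: [3.14, 0.008, 2.936]
force: [-0.4, -1.5, -3.5]
grip_width: 0.0222
t12.1 pos [ 0.5594 -0.0259  0.1295] yaw 2.9360 F [-0.4 -1.5 -3.5] w 0.0222
shift shares [ 2.341 -0.003  0.129]  turn shares [0.021 0.12  0.039]
```

```bash
python3 -m pendant '[{"rx":0,"ry":0,"rz":0,"tx":0.1,"ty":0,"tz":0,"grip":1},{"rx":0,"ry":0,"rz":0,"tx":0.2,"ty":0,"tz":0,"grip":1},{"rx":0,"ry":0,"rz":0,"tx":0.2,"ty":0,"tz":0,"grip":1},{"rx":0,"ry":0,"rz":0,"tx":0.2,"ty":0,"tz":0,"grip":1}]' ; python3 -c "
from h import *
plan(*st(-.135,0),.1290,2.9333)"
```

```text
time_s: 12.4
ee_pos: [0.5309, -0.0202, 0.1293]
eef_rot: [3.14, 0.011, 2.936]
force: [1.6, -0.1, -0.1]
grip_width: 0.0215
t12.4 pos [ 0.5309 -0.0202  0.1293] yaw 2.9355 F [ 1.6 -0.1 -0.1] w 0.0215
shift shares [ 1.614  0.003 -0.008]  turn shares [0.022 0.151 0.032]
```

```bash
python3 -m pendant '[{"rx":0,"ry":0,"rz":0,"tx":0.3,"ty":0,"tz":0,"grip":1},{"rx":0,"ry":0,"rz":0,"tx":0.3,"ty":0,"tz":0,"grip":1},{"rx":0,"ry":0,"rz":0,"tx":0.3,"ty":0,"tz":0,"grip":1},{"rx":0,"ry":0,"rz":0,"tx":0.3,"ty":0,"tz":0,"grip":1},{"rx":0,"ry":0,"rz":0,"tx":0.3,"ty":0,"tz":0,"grip":1},{"rx":0,"ry":0,"rz":0,"tx":0.1,"ty":0,"tz":0.01,"grip":1}]' ; python3 -c "
from h import *
plan(*st(-.135,0),.1290,2.9333)
c=cam('scene');cv2.imwrite('pics/s6.png',cv2.resize(c['pixels'][190:370,200:450],None,fx=3,fy=3,interpolation=cv2.INTER_CUBIC))"
```

```text
time_s: 12.9
ee_pos: [0.4614, -0.0054, 0.1293]
eef_rot: [3.14, 0.013, 2.936]
force: [2.2, -1.4, 4.0]
grip_width: 0.022
t12.9 pos [ 0.4614 -0.0054  0.1293] yaw 2.9363 F [ 2.2 -1.4  4. ] w 0.0220
shift shares [-0.162 -0.003  0.01 ]  turn shares [0.028 0.18  0.043]
```

View pics/s6.png

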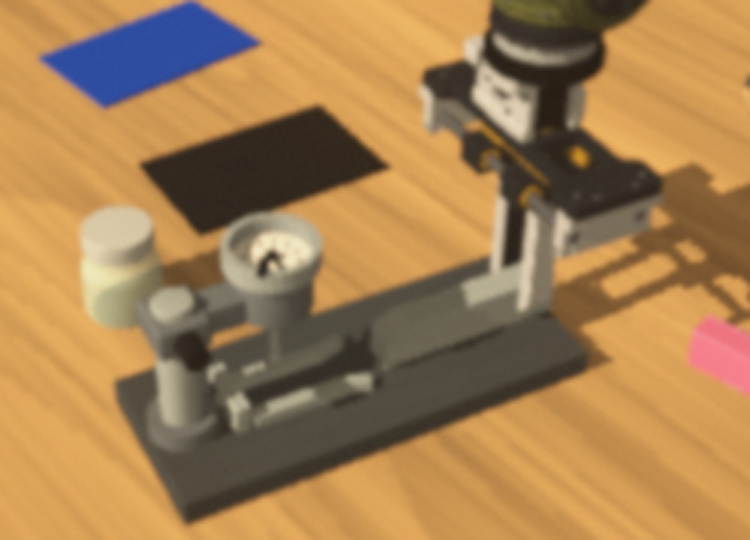

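The master is clear of the rails, with its nose at about (380,335). Regrip at its middle.

```bash
python3 -m pendant '[{"rx":0,"ry":0.18,"rz":0.04,"tx":0,"ty":0,"tz":0,"grip":-0.1},{"rx":0,"ry":0,"rz":0,"tx":0,"ty":0,"tz":0,"grip":-0.1},{"rx":0,"ry":0,"rz":0,"tx":0,"ty":0,"tz":0,"grip":-0.1},{"rx":0,"ry":0,"rz":0,"tx":-0.4,"ty":0,"tz":0.02,"grip":-0.1},{"rx":0,"ry":0,"rz":0,"tx":-0.4,"ty":0,"tz":0.02,"grip":-0.1},{"rx":0,"ry":0,"rz":0,"tx":-0.37,"ty":0,"tz":0.02,"grip":-0.1},{"rx":0,"ry":0,"rz":0,"tx":0,"ty":0,"tz":0,"grip":-0.1}]' ; python3 -c "
from h import *
plan(*st(-.094,0),.1240,2.9333)"
```

```text
time_s: 13.53
ee_pos: [0.5081, -0.0152, 0.1268]
eef_rot: [3.14, -0.003, 2.934]
force: [0.1, -0.2, -0.6]
grip_width: 0.0519
t13.5 pos [ 0.5081 -0.0152  0.1268] yaw 2.9336 F [ 0.1 -0.2 -0.6] w 0.0519
shift shares [ 0.004 -0.006  0.07 ]  turn shares [ 0.03  -0.041  0.004]
```

```bash
python3 -m pendant '[{"rx":0.03,"ry":-0.04,"rz":0,"tx":0,"ty":0,"tz":0.07,"grip":0.3},{"rx":0,"ry":0,"rz":0,"tx":0,"ty":0,"tz":0,"grip":1},{"rx":0,"ry":0,"rz":0,"tx":0,"ty":0,"tz":0.02,"grip":1},{"rx":0,"ry":0,"rz":0,"tx":0,"ty":0,"tz":0.02,"grip":1},{"rx":0,"ry":0,"rz":0,"tx":0,"ty":0,"tz":0,"grip":1},{"rx":0,"ry":0,"rz":0,"tx":0,"ty":0,"tz":0,"grip":1}]' 30; python3 -c "
from h import *
plan(*st(-.094,0),.1240,2.9333)"
```

```text
time_s: 14.03
ee_pos: [0.5057, -0.0147, 0.1209]
eef_rot: [-3.141, -0.003, 2.934]
force: [0.8, -0.0, -1.4]
grip_width: 0.0218
t14.0 pos [ 0.5057 -0.0147  0.1209] yaw 2.9336 F [ 0.8 -0.  -1.4] w 0.0218
shift shares [-0.055 -0.005 -0.077]  turn shares [-0.008 -0.04   0.005]
```

```bash
python3 -m pendant '[{"rx":0,"ry":0,"rz":0,"tx":0,"ty":0,"tz":-0.2,"grip":1},{"rx":0,"ry":0,"rz":0,"tx":0,"ty":0,"tz":-0.6,"grip":1},{"rx":0,"ry":0,"rz":0,"tx":0,"ty":0,"tz":-0.7,"grip":1},{"rx":0,"ry":0,"rz":0,"tx":0,"ty":0,"tz":-0.4,"grip":1},{"rx":0,"ry":0,"rz":0,"tx":0,"ty":0,"tz":0,"grip":1}]'; python3 -c "
from h import *
plan(.4765,-.2754,.19,3.008)
c=cam('scene');cv2.imwrite('pics/s7.png',cv2.resize(c['pixels'][190:370,200:450],None,fx=3,fy=3,interpolation=cv2.INTER_CUBIC))"
```

```text
time_s: 14.45
ee_pos: [0.5039, -0.0144, 0.1996]
eef_rot: [-3.14, -0.009, 2.934]
force: [0.8, 0.4, -4.0]
grip_width: 0.0219
t14.4 pos [ 0.5039 -0.0144  0.1996] yaw 2.9338 F [ 0.8  0.4 -4. ] w 0.0219
shift shares [-0.678 -6.527  0.242]  turn shares [-0.012 -0.133 -1.062]
```

View pics/s7.png

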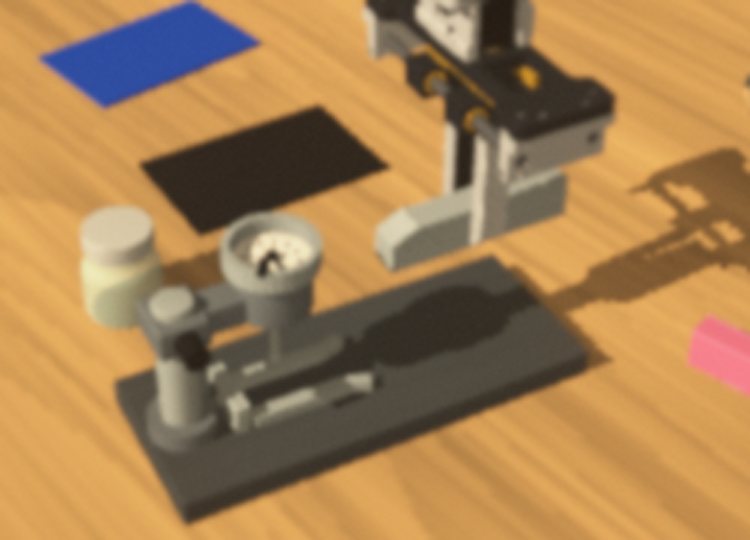

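The master is held level at its middle, at about (480,210). Carrying it to the black mat.

```bash
python3 -m pendant '[{"rx":0,"ry":-0.13,"rz":-0.2,"tx":-0.05,"ty":-0.4,"tz":0,"grip":1},{"rx":0,"ry":0,"rz":-0.3,"tx":-0.1,"ty":-0.8,"tz":0,"grip":1},{"rx":0,"ry":0,"rz":-0.3,"tx":-0.1,"ty":-0.9,"tz":0,"grip":1},{"rx":0,"ry":0,"rz":-0.3,"tx":-0.1,"ty":-0.9,"tz":0,"grip":1},{"rx":0,"ry":0,"rz":0,"tx":-0.1,"ty":-0.9,"tz":0,"grip":1},{"rx":0,"ry":0,"rz":0,"tx":-0.1,"ty":-0.9,"tz":0,"grip":1},{"rx":0,"ry":0,"rz":0,"tx":-0.1,"ty":-0.8,"tz":0,"grip":1}]'; python3 -c "
from h import *
plan(.4765,-.2754,.14,3.008)"
```

```text
time_s: 15.08
ee_pos: [0.4919, -0.2421, 0.1899]
eef_rot: [3.139, -0.011, 3.024]
force: [0.3, 1.0, -4.4]
grip_width: 0.0219
t15.1 pos [ 0.4919 -0.2421  0.1899] yaw 3.0241 F [ 0.3  1.  -4.4] w 0.0219
shift shares [ 0.27  -0.874  1.249]  turn shares [ 0.036 -0.158  0.231]
```

```bash
python3 -m pendant '[{"rx":0.03,"ry":-0.16,"rz":0.2,"tx":0.15,"ty":-0.4,"tz":0,"grip":1},{"rx":0,"ry":0,"rz":0,"tx":0.1,"ty":-0.3,"tz":0.2,"grip":1},{"rx":0,"ry":0,"rz":0,"tx":0,"ty":0,"tz":0.5,"grip":1},{"rx":0,"ry":0,"rz":0,"tx":0,"ty":0,"tz":0.4,"grip":1},{"rx":0,"ry":0,"rz":0,"tx":0,"ty":0,"tz":0,"grip":1}]'; python3 -c "
from h import *
plan(.4765,-.2754,.106,3.008)"
```

```text
time_s: 15.5
ee_pos: [0.4739, -0.2762, 0.1373]
eef_rot: [3.139, -0.006, 3.001]
force: [-0.8, -0.3, -4.3]
grip_width: 0.0216
t15.5 pos [ 0.4739 -0.2762  0.1373] yaw 3.0014 F [-0.8 -0.3 -4.3] w 0.0216
shift shares [-0.066  0.027  0.781]  turn shares [ 0.039 -0.092 -0.095]
```

```bash
python3 -m pendant '[{"rx":0.04,"ry":-0.09,"rz":0,"tx":0,"ty":0,"tz":0.3,"grip":1},{"rx":0,"ry":0,"rz":0,"tx":0,"ty":0,"tz":0.3,"grip":1},{"rx":0,"ry":0,"rz":0,"tx":0,"ty":0,"tz":0.1,"grip":1}]';  python3 -c "
from h import *
plan(.4765,-.2754,.104,3.008)"
python3 -m pendant '[{"rx":0,"ry":0,"rz":0,"tx":0,"ty":0,"tz":0.03,"grip":1}]'
```

```text
time_s: 15.75
ee_pos: [0.4731, -0.2756, 0.1067]
eef_rot: [3.14, -0.003, 3.001]
force: [0.2, -0.5, -4.0]
grip_width: 0.0215
t15.8 pos [ 0.4731 -0.2756  0.1067] yaw 3.0013 F [ 0.2 -0.5 -4. ] w 0.0215
shift shares [-0.084  0.016  0.068]  turn shares [ 0.02  -0.044 -0.096]
time_s: 15.83
ee_pos: [0.4729, -0.2752, 0.1047]
eef_rot: [3.14, -0.005, 3.002]
force: [-1.0, -0.3, -3.1]
grip_width: 0.0217
```

```bash
python3 -m pendant '[{"rx":0,"ry":-0.05,"rz":0,"tx":0,"ty":0,"tz":0.02,"grip":1}]';  python3 -m pendant '[{"rx":0,"ry":0,"rz":0,"tx":0,"ty":0,"tz":0.015,"grip":1}]'
```

```text
time_s: 15.92
ee_pos: [0.4729, -0.2751, 0.1039]
eef_rot: [3.139, -0.002, 3.002]
force: [-10.8, 3.8, 17.5]
grip_width: 0.0215
time_s: 16.0
ee_pos: [0.473, -0.2751, 0.1039]
eef_rot: [3.139, -0.001, 3.002]
force: [-6.1, 2.1, 7.1]
grip_width: 0.0217
```

The master is down on the mat. Release, rise and look.

```bash
python3 -m pendant '[{"rx":0,"ry":0,"rz":0,"tx":0,"ty":0,"tz":0,"grip":0.3},{"rx":0,"ry":0,"rz":0,"tx":0,"ty":0,"tz":0,"grip":-0.2},{"rx":0,"ry":0,"rz":0,"tx":0,"ty":0,"tz":0,"grip":-0.2},{"rx":0,"ry":0,"rz":0,"tx":0,"ty":0,"tz":-0.05,"grip":-0.2},{"rx":0,"ry":0,"rz":0,"tx":0,"ty":0,"tz":-0.6,"grip":-0.2},{"rx":0,"ry":0,"rz":0,"tx":0,"ty":0,"tz":-0.8,"grip":-0.2},{"rx":0,"ry":0,"rz":0,"tx":0,"ty":0,"tz":-0.9,"grip":-0.2},{"rx":0,"ry":0,"rz":0,"tx":0,"ty":0,"tz":-0.9,"grip":-0.2}]'; python3 -c "
from h import *
plan(.526,.27,.22,3.2071)
c=cam('scene');cv2.imwrite('pics/s8.png',cv2.resize(c['pixels'][150:370,180:450],None,fx=2.7,fy=2.7,interpolation=cv2.INTER_CUBIC))"
```

```text
time_s: 16.67
ee_pos: [0.4723, -0.2743, 0.2353]
eef_rot: [3.136, -0.007, 3.003]
force: [-0.4, -0.7, -0.4]
grip_width: 0.0562
t16.7 pos [ 0.4723 -0.2743  0.2353] yaw 3.0027 F [-0.4 -0.7 -0.4] w 0.0562
shift shares [ 0.553 13.66   0.456]  turn shares [ 0.084 -0.089 -2.929]
```

View pics/s8.png

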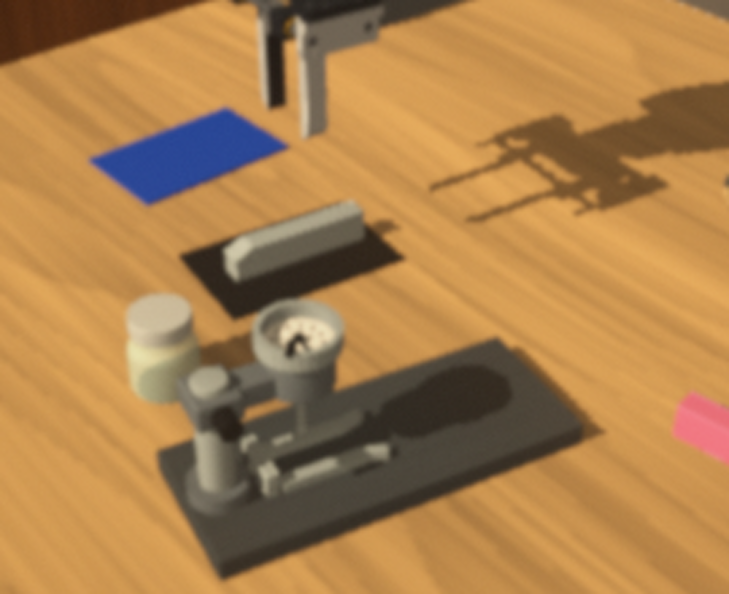

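The master stands upright in the middle of the black mat, at about (295,240). Next, the spacer.

```bash
python3 -m pendant '[{"rx":0.08,"ry":-0.09,"rz":-0.4,"tx":0,"ty":0.5,"tz":-0.05,"grip":-0.2},{"rx":0,"ry":0,"rz":-0.4,"tx":0,"ty":1,"tz":0,"grip":-0.2},{"rx":0,"ry":0,"rz":-0.4,"tx":0,"ty":1,"tz":0,"grip":-0.2},{"rx":0,"ry":0,"rz":-0.4,"tx":0,"ty":1,"tz":0,"grip":-0.2},{"rx":0,"ry":0,"rz":-0.4,"tx":0,"ty":1,"tz":0,"grip":-0.2},{"rx":0,"ry":0,"rz":-0.3,"tx":0,"ty":1,"tz":0,"grip":-0.2},{"rx":0,"ry":0,"rz":-0.3,"tx":0,"ty":1,"tz":0,"grip":-0.2},{"rx":0,"ry":0,"rz":-0.3,"tx":0,"ty":1,"tz":0,"grip":-0.2}]'; python3 -c "
from h import *
plan(.526,.27,.22,3.2071)"
```

```text
time_s: 17.38
ee_pos: [0.486, 0.0287, 0.2495]
eef_rot: [-3.127, 0.024, -3.08]
force: [0.3, 0.0, 0.3]
grip_width: 0.0566
t17.4 pos [0.486  0.0287 0.2495] yaw -3.0797 F [0.3 0.  0.3] w 0.0566
shift shares [-1.353  5.969  0.682]  turn shares [-0.214  0.345 -0.055]
```

```bash
python3 -m pendant '[{"rx":-0.2,"ry":0.3,"rz":0,"tx":-0.2,"ty":0.9,"tz":0.1,"grip":-0.2},{"rx":0,"ry":0,"rz":0,"tx":-0.2,"ty":0.9,"tz":0.1,"grip":-0.2},{"rx":0,"ry":0,"rz":0,"tx":-0.2,"ty":0.9,"tz":0.1,"grip":-0.2},{"rx":0,"ry":0,"rz":0,"tx":-0.2,"ty":0.9,"tz":0.1,"grip":-0.2},{"rx":0,"ry":0,"rz":0,"tx":-0.2,"ty":0.9,"tz":0.1,"grip":-0.2},{"rx":0,"ry":0,"rz":0,"tx":-0.2,"ty":0.8,"tz":0.1,"grip":-0.2},{"rx":0,"ry":0,"rz":0,"tx":-0.1,"ty":0.3,"tz":0,"grip":-0.2}]'; python3 -c "
from h import *
plan(.526,.27,.22,3.2071)"
```

```text
time_s: 17.97
ee_pos: [0.5221, 0.2725, 0.2272]
eef_rot: [3.14, 0.01, -3.074]
force: [0.0, -0.9, 0.2]
grip_width: 0.0564
t18.0 pos [0.5221 0.2725 0.2272] yaw -3.0740 F [ 0.  -0.9  0.2] w 0.0564
shift shares [-0.09  -0.07   0.181]  turn shares [0.021 0.146 0.03 ]
```

```bash
python3 -m pendant '[{"rx":0.02,"ry":0.15,"rz":0,"tx":-0.09,"ty":-0.07,"tz":0.5,"grip":-0.2},{"rx":0,"ry":0,"rz":0,"tx":0,"ty":0,"tz":0.8,"grip":-0.2},{"rx":0,"ry":0,"rz":0,"tx":0,"ty":0,"tz":0.8,"grip":-0.2},{"rx":0,"ry":0,"rz":0,"tx":0,"ty":0,"tz":0.3,"grip":-0.2}]'; python3 -c "
from h import *
plan(.526,.27,.106,3.2071)
c=cam('scene');cv2.imwrite('pics/s9.png',cv2.resize(c['pixels'][280:460,340:560],None,fx=3,fy=3,interpolation=cv2.INTER_CUBIC))"
```

```text
time_s: 18.3
ee_pos: [0.5277, 0.2762, 0.1318]
eef_rot: [3.137, 0.009, -3.068]
force: [-1.0, 0.1, -0.9]
grip_width: 0.0561
t18.3 pos [0.5277 0.2762 0.1318] yaw -3.0678 F [-1.   0.1 -0.9] w 0.0561
shift shares [ 0.06  -0.153  0.643]  turn shares [0.06  0.133 0.12 ]
```

View pics/s9.png

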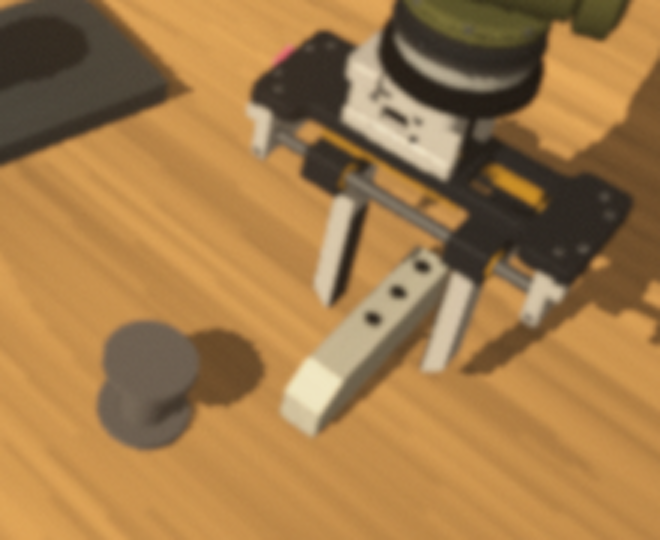

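The fingers straddle the spacer at about (330,295) and (435,365). Lower and grip.

```bash
python3 -m pendant '[{"rx":0.06,"ry":0.13,"rz":0.12,"tx":0.06,"ty":-0.15,"tz":0.4,"grip":-0.2},{"rx":0,"ry":0.05,"rz":0,"tx":0,"ty":0,"tz":0.23,"grip":-0.2},{"rx":0,"ry":0,"rz":0,"tx":0,"ty":0,"tz":0,"grip":0.2}]'; python3 -c "
from h import *
plan(.526,.27,.106,3.2071)"
```

```text
time_s: 18.6
ee_pos: [0.5261, 0.2703, 0.1056]
eef_rot: [-3.142, -0.004, -3.076]
force: [0.7, 0.5, 0.3]
grip_width: 0.0522
t18.6 pos [0.5261 0.2703 0.1056] yaw -3.0761 F [0.7 0.5 0.3] w 0.0522
shift shares [ 0.002 -0.006 -0.01 ]  turn shares [-0.001 -0.058  0.   ]
```

```bash
python3 -m pendant '[{"rx":0,"ry":-0.05,"rz":0,"tx":0,"ty":0,"tz":0,"grip":0.5},{"rx":0,"ry":0,"rz":0,"tx":0,"ty":0,"tz":0,"grip":1},{"rx":0,"ry":0,"rz":0,"tx":0,"ty":0,"tz":0,"grip":1},{"rx":0,"ry":0,"rz":0,"tx":0,"ty":0,"tz":0,"grip":1},{"rx":0,"ry":0,"rz":0,"tx":0,"ty":0,"tz":0,"grip":1}]' 25; python3 -c "
from h import *
plan(.526,.27,.106,3.2071)"
```

```text
time_s: 19.02
ee_pos: [0.5277, 0.2713, 0.1101]
eef_rot: [3.139, 0.006, -3.076]
force: [0.2, -0.4, -2.7]
grip_width: 0.022
t19.0 pos [0.5277 0.2713 0.1101] yaw -3.0756 F [ 0.2 -0.4 -2.7] w 0.0220
shift shares [ 0.045 -0.029  0.103]  turn shares [0.031 0.084 0.007]
```

```bash
python3 -m pendant '[{"rx":0,"ry":0.08,"rz":0,"tx":0,"ty":0,"tz":-0.3,"grip":1},{"rx":0,"ry":0,"rz":0,"tx":0,"ty":0,"tz":-0.7,"grip":1},{"rx":0,"ry":0,"rz":0,"tx":0,"ty":0,"tz":-0.8,"grip":1},{"rx":0,"ry":0,"rz":0.3,"tx":0,"ty":-0.4,"tz":-0.4,"grip":1},{"rx":0,"ry":0,"rz":0.5,"tx":0,"ty":-0.7,"tz":0,"grip":1},{"rx":0,"ry":0,"rz":0.6,"tx":0,"ty":-0.8,"tz":0,"grip":1},{"rx":0,"ry":0,"rz":0.6,"tx":0,"ty":-0.8,"tz":0,"grip":1}]'; python3 -c "
from h import *
plan(*st(-.094),.20,2.9333)"
```

```text
time_s: 19.6
ee_pos: [0.5282, 0.1648, 0.2027]
eef_rot: [3.139, 0.0, 3.072]
force: [0.4, -1.0, -1.8]
grip_width: 0.0216
t19.6 pos [0.5282 0.1648 0.2027] yaw 3.0718 F [ 0.4 -1.  -1.8] w 0.0216
shift shares [ 0.192 -4.528  0.057]  turn shares [ 0.037 -0.002  1.983]
```

```bash
python3 -m pendant '[{"rx":0.03,"ry":0,"rz":0.5,"tx":0,"ty":-0.9,"tz":0,"grip":1},{"rx":0,"ry":0,"rz":0.5,"tx":0,"ty":-0.9,"tz":0,"grip":1},{"rx":0,"ry":0,"rz":0.4,"tx":0,"ty":-0.9,"tz":0,"grip":1},{"rx":0,"ry":0,"rz":0.3,"tx":0,"ty":-0.8,"tz":0,"grip":1},{"rx":0,"ry":0,"rz":0,"tx":0,"ty":-0.5,"tz":0,"grip":1},{"rx":0,"ry":0,"rz":0,"tx":0,"ty":-0.1,"tz":0,"grip":1}]'; python3 -c "
from h import *
plan(*st(-.094),.20,2.9333)"
```

```text
time_s: 20.1
ee_pos: [0.5038, -0.0083, 0.2041]
eef_rot: [3.141, 0.002, 2.942]
force: [0.3, -0.0, -2.8]
grip_width: 0.0219
t20.1 pos [ 0.5038 -0.0083  0.2041] yaw 2.9420 F [ 0.3 -0.  -2.8] w 0.0219
shift shares [-0.133 -0.152  0.103]  turn shares [0.007 0.034 0.125]
```

```bash
python3 -m pendant '[{"rx":0,"ry":0.03,"rz":0.1,"tx":-0.13,"ty":-0.13,"tz":0.2,"grip":1},{"rx":0,"ry":0,"rz":0,"tx":0,"ty":0,"tz":0.6,"grip":1},{"rx":0,"ry":0,"rz":0,"tx":0,"ty":0,"tz":0.5,"grip":1},{"rx":0,"ry":0,"rz":0,"tx":0,"ty":0,"tz":0.1,"grip":1}]'; python3 -c "
from h import *
plan(*st(-.094),.131,2.9333)"
```

```text
time_s: 20.43
ee_pos: [0.5099, -0.015, 0.1473]
eef_rot: [3.14, 0.005, 2.932]
force: [-0.6, 0.1, -2.0]
grip_width: 0.0221
t20.4 pos [ 0.5099 -0.015   0.1473] yaw 2.9322 F [-0.6  0.1 -2. ] w 0.0221
shift shares [ 0.05  -0.02   0.407]  turn shares [ 0.022  0.075 -0.015]
```

```bash
python3 -m pendant '[{"rx":0.02,"ry":0.07,"rz":0,"tx":0.05,"ty":-0.02,"tz":0.2,"grip":1},{"rx":0,"ry":0.03,"rz":0,"tx":0,"ty":0,"tz":0.12,"grip":1}]';python3 -m pendant '[{"rx":0,"ry":0,"rz":0,"tx":0,"ty":0,"tz":0.03,"grip":1}]';python3 -m pendant '[{"rx":0,"ry":0,"rz":0,"tx":0,"ty":0,"tz":0.02,"grip":1}]'; python3 -c "
from h import *
plan(*st(-.094),.13,2.9333)"
```

```text
time_s: 20.6
ee_pos: [0.5081, -0.0142, 0.1332]
eef_rot: [3.142, -0.003, 2.934]
force: [-0.4, 0.0, -2.0]
grip_width: 0.0222
time_s: 20.68
ee_pos: [0.5081, -0.0138, 0.1315]
eef_rot: [-3.142, -0.004, 2.934]
force: [0.4, -0.1, -1.8]
grip_width: 0.0218
time_s: 20.77
ee_pos: [0.5083, -0.0134, 0.1307]
eef_rot: [-3.142, -0.004, 2.935]
force: [-0.0, -0.7, -2.7]
grip_width: 0.0216
t20.8 pos [ 0.5083 -0.0134  0.1307] yaw 2.9346 F [-0.  -0.7 -2.7] w 0.0216
shift shares [ 0.002 -0.049  0.018]  turn shares [-0.    -0.061  0.019]
```

```bash
python3 -m pendant '[{"rx":0,"ry":-0.05,"rz":0.02,"tx":0,"ty":-0.05,"tz":0.02,"grip":1}]';python3 -m pendant '[{"rx":0,"ry":0,"rz":0,"tx":0,"ty":0,"tz":0.02,"grip":1}]';python3 -m pendant '[{"rx":0,"ry":0,"rz":0,"tx":0,"ty":0,"tz":0.02,"grip":1}]'; python3 -c "
from h import *
plan(*st(-.094),.13,2.9333)"
```

```text
time_s: 20.85
ee_pos: [0.5082, -0.0151, 0.1303]
eef_rot: [3.141, -0.0, 2.934]
force: [-1.1, -0.9, -3.2]
grip_width: 0.0214
time_s: 20.93
ee_pos: [0.5084, -0.0152, 0.1299]
eef_rot: [3.141, 0.001, 2.934]
force: [-1.2, -0.1, -0.4]
grip_width: 0.022
time_s: 21.02
ee_pos: [0.5087, -0.0153, 0.1299]
eef_rot: [3.141, 0.002, 2.934]
force: [-3.6, 0.3, 6.4]
grip_width: 0.0219
t21.0 pos [ 0.5087 -0.0153  0.1299] yaw 2.9337 F [-3.6  0.3  6.4] w 0.0219
shift shares [ 0.021 -0.007 -0.004]  turn shares [0.005 0.033 0.005]
```

```bash
python3 -m pendant '[{"rx":0,"ry":0,"rz":0,"tx":0,"ty":0,"tz":-0.01,"grip":-0.1},{"rx":0,"ry":0,"rz":0,"tx":0,"ty":0,"tz":0,"grip":-0.1},{"rx":0,"ry":0,"rz":0,"tx":0,"ty":0,"tz":0,"grip":-0.1},{"rx":0,"ry":0,"rz":0,"tx":0.3,"ty":0,"tz":0.03,"grip":-0.1},{"rx":0,"ry":0,"rz":0,"tx":0.4,"ty":0,"tz":0.03,"grip":-0.1},{"rx":0,"ry":0,"rz":0,"tx":0.4,"ty":0,"tz":0.03,"grip":-0.1},{"rx":0,"ry":0,"rz":0,"tx":0,"ty":0,"tz":0,"grip":-0.1}]'; python3 -c "
from h import *
plan(*st(-.141),.124,2.9333)
c=cam('scene');cv2.imwrite('pics/s10.png',cv2.resize(c['pixels'][210:370,220:440],None,fx=3.4,fy=3.4,interpolation=cv2.INTER_CUBIC))"
```

```text
time_s: 21.6
ee_pos: [0.4656, -0.0063, 0.1282]
eef_rot: [3.141, 0.008, 2.933]
force: [-0.3, 0.0, 0.8]
grip_width: 0.0522
t21.6 pos [ 0.4656 -0.0063  0.1282] yaw 2.9330 F [-0.3  0.   0.8] w 0.0522
shift shares [ 0.096 -0.004  0.105]  turn shares [ 0.013  0.108 -0.004]
```

View pics/s10.png

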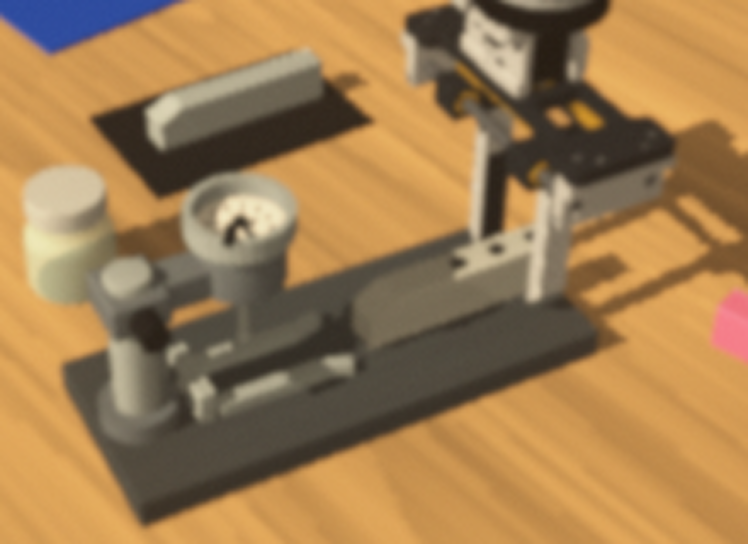

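The spacer lies flat and in line at about (440,290), with the fingers around its tail. Grip.

```bash
python3 -m pendant '[{"rx":0,"ry":0.1,"rz":0,"tx":0.1,"ty":0,"tz":0.1,"grip":0.3},{"rx":0,"ry":0,"rz":0,"tx":0,"ty":0,"tz":0.02,"grip":1},{"rx":0,"ry":0,"rz":0,"tx":0,"ty":0,"tz":0,"grip":1},{"rx":0,"ry":0,"rz":0,"tx":0,"ty":0,"tz":0,"grip":1},{"rx":0,"ry":0,"rz":0,"tx":0,"ty":0,"tz":0,"grip":1},{"rx":0,"ry":0,"rz":0,"tx":0,"ty":0,"tz":0,"grip":1}]' 15; python3 -c "
from h import *
plan(*st(-.0405),.124,2.9333);print(inst(ctrl.get_obs()['ee_pos']))"
```

```text
time_s: 22.15
ee_pos: [0.4658, -0.0063, 0.1241]
eef_rot: [3.14, 0.004, 2.933]
force: [-0.6, 0.1, 2.1]
grip_width: 0.0219
t22.1 pos [ 0.4658 -0.0063  0.1241] yaw 2.9326 F [-0.6  0.1  2.1] w 0.0219
shift shares [-2.413 -0.004  0.013]  turn shares [ 0.019  0.055 -0.009]
(np.float64(-0.13703366435067454), np.float64(0.00020336734112922153))
```

```bash
python3 -m pendant '[{"rx":0.02,"ry":0.05,"rz":0,"tx":-0.15,"ty":0,"tz":-0.005,"grip":1},{"rx":0,"ry":0,"rz":0,"tx":-0.2,"ty":0,"tz":0,"grip":1},{"rx":0,"ry":0,"rz":0,"tx":-0.2,"ty":0,"tz":0,"grip":1},{"rx":0,"ry":0,"rz":0,"tx":-0.2,"ty":0,"tz":0,"grip":1}]';python3 -m pendant '[{"rx":0,"ry":0,"rz":0,"tx":-0.2,"ty":0,"tz":0,"grip":1},{"rx":0,"ry":0,"rz":0,"tx":-0.2,"ty":0,"tz":0,"grip":1},{"rx":0,"ry":0,"rz":0,"tx":-0.2,"ty":0,"tz":0,"grip":1}]';python3 -c "
from h import *
plan(*st(-.0405),.124,2.9333);print(inst(ctrl.get_obs()['ee_pos']))"
```

```text
time_s: 22.48
ee_pos: [0.497, -0.0128, 0.1244]
eef_rot: [-3.141, -0.0, 2.933]
force: [0.5, 0.5, -1.1]
grip_width: 0.0219
time_s: 22.73
ee_pos: [0.5236, -0.0186, 0.1242]
eef_rot: [-3.141, 0.0, 2.933]
force: [-1.0, -1.1, 0.2]
grip_width: 0.0218
t22.7 pos [ 0.5236 -0.0186  0.1242] yaw 2.9327 F [-1.  -1.1  0.2] w 0.0218
shift shares [-0.935 -0.002  0.006]  turn shares [-0.002  0.    -0.009]
(np.float64(-0.07791779208757203), np.float64(0.00011540837612369903))
```

Low forces, nose at about 31 mm. Slower now, over the spindle.

```bash
python3 -m pendant '[{"rx":0,"ry":0,"rz":0,"tx":-0.1,"ty":0,"tz":0,"grip":1},{"rx":0,"ry":0,"rz":0,"tx":-0.1,"ty":0,"tz":0,"grip":1},{"rx":0,"ry":0,"rz":0,"tx":-0.1,"ty":0,"tz":-0.005,"grip":1}]';python3 -m pendant '[{"rx":0,"ry":0,"rz":0,"tx":-0.08,"ty":0,"tz":-0.005,"grip":1},{"rx":0,"ry":-0.03,"rz":0,"tx":-0.08,"ty":0,"tz":-0.005,"grip":1}]';python3 -m pendant '[{"rx":0,"ry":-0.03,"rz":0,"tx":-0.06,"ty":0,"tz":-0.008,"grip":1},{"rx":0,"ry":-0.03,"rz":0,"tx":-0.06,"ty":0,"tz":-0.008,"grip":1}]';python3 -c "
from h import *
plan(*st(-.0405),.124,2.9333);print(inst(ctrl.get_obs()['ee_pos']))"
```

```text
time_s: 22.98
ee_pos: [0.5377, -0.0216, 0.1243]
eef_rot: [-3.141, 0.0, 2.932]
force: [-0.6, 0.7, -1.0]
grip_width: 0.0218
time_s: 23.15
ee_pos: [0.5445, -0.0231, 0.1243]
eef_rot: [-3.141, 0.002, 2.932]
force: [-0.5, -0.4, -2.2]
grip_width: 0.0218
time_s: 23.32
ee_pos: [0.5482, -0.0239, 0.1242]
eef_rot: [-3.141, 0.001, 2.932]
force: [-9.9, 2.3, 6.2]
grip_width: 0.0219
t23.3 pos [ 0.5482 -0.0239  0.1242] yaw 2.9325 F [-9.9  2.3  6.2] w 0.0219
shift shares [-0.307  0.     0.004]  turn shares [-0.007  0.009 -0.012]
(np.float64(-0.05277449318432468), np.float64(2.833557454985647e-06))
```

```bash
python3 -m pendant '[{"rx":0,"ry":-0.03,"rz":0,"tx":-0.05,"ty":0,"tz":-0.008,"grip":1}]';python3 -m pendant '[{"rx":0,"ry":-0.03,"rz":0,"tx":-0.05,"ty":0,"tz":-0.008,"grip":1}]';python3 -m pendant '[{"rx":0,"ry":-0.03,"rz":0,"tx":-0.05,"ty":0,"tz":-0.008,"grip":1}]';python3 -c "
from h import *
plan(*st(-.0405),.124,2.9333);print(inst(ctrl.get_obs()['ee_pos']))"
```

```text
time_s: 23.4
ee_pos: [0.5494, -0.0241, 0.1241]
eef_rot: [-3.141, -0.0, 2.932]
force: [-9.7, 1.6, 4.3]
grip_width: 0.0218
time_s: 23.48
ee_pos: [0.5505, -0.0243, 0.1242]
eef_rot: [-3.141, -0.002, 2.933]
force: [-10.8, 2.3, 4.4]
grip_width: 0.0219
time_s: 23.57
ee_pos: [0.5516, -0.0245, 0.1241]
eef_rot: [-3.141, -0.003, 2.933]
force: [-9.7, 1.9, 4.6]
grip_width: 0.0217
t23.6 pos [ 0.5516 -0.0245  0.1241] yaw 2.9326 F [-9.7  1.9  4.6] w 0.0217
shift shares [-0.221 -0.002  0.003]  turn shares [-0.015 -0.041 -0.009]
(np.float64(-0.04933538989506368), np.float64(9.546070171530946e-05))
```

```bash
python3 -m pendant '[{"rx":0,"ry":-0.05,"rz":0,"tx":-0.05,"ty":0,"tz":-0.008,"grip":1}]';python3 -m pendant '[{"rx":0,"ry":-0.03,"rz":0,"tx":-0.05,"ty":0,"tz":-0.008,"grip":1}]';python3 -m pendant '[{"rx":0,"ry":-0.03,"rz":0,"tx":-0.04,"ty":0,"tz":-0.008,"grip":1}]';python3 -c "
from h import *
plan(*st(-.0405),.124,2.9333);print(inst(ctrl.get_obs()['ee_pos']))
c=cam('scene');cv2.imwrite('pics/s11.png',cv2.resize(c['pixels'][250:370,220:370],None,fx=5,fy=5,interpolation=cv2.INTER_CUBIC))"
```

```text
time_s: 23.65
ee_pos: [0.5527, -0.0247, 0.1241]
eef_rot: [-3.14, -0.002, 2.933]
force: [-8.2, 1.3, 3.1]
grip_width: 0.022
time_s: 23.73
ee_pos: [0.5539, -0.0249, 0.1241]
eef_rot: [-3.14, -0.003, 2.933]
force: [-7.0, 1.1, 1.4]
grip_width: 0.0219
time_s: 23.82
ee_pos: [0.5548, -0.0251, 0.1241]
eef_rot: [-3.14, -0.003, 2.933]
force: [-5.0, 1.5, 0.8]
grip_width: 0.0219
t23.8 pos [ 0.5548 -0.0251  0.1241] yaw 2.9329 F [-5.   1.5  0.8] w 0.0219
shift shares [-0.137 -0.005  0.003]  turn shares [-0.022 -0.047 -0.005]
(np.float64(-0.04599096367162678), np.float64(0.00021092640507933656))
```

View pics/s11.png

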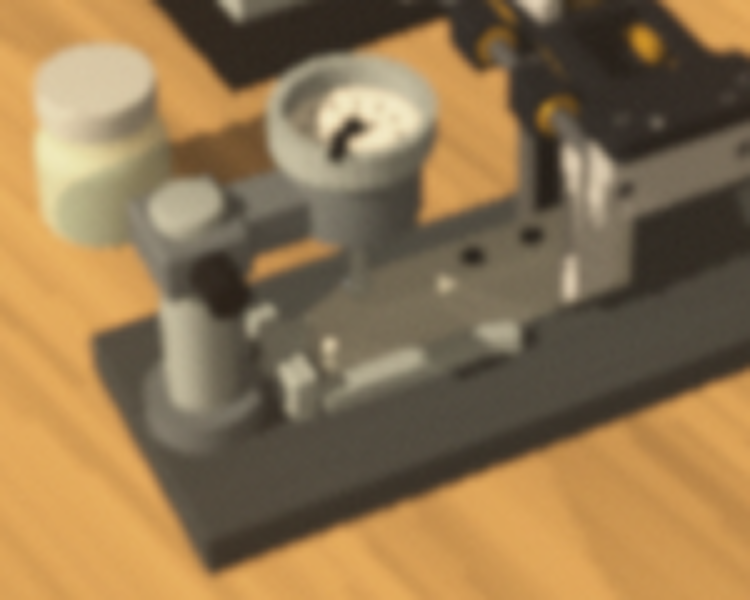

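The nose highlight at (330,345) is still short of the stop at (300,370). Advancing in 1.2 mm steps.

```bash
python3 -m pendant '[{"rx":0,"ry":-0.05,"rz":0,"tx":-0.04,"ty":0,"tz":-0.005,"grip":1}]';python3 -m pendant '[{"rx":0,"ry":-0.02,"rz":0,"tx":-0.035,"ty":0,"tz":-0.005,"grip":1}]';python3 -m pendant '[{"rx":0,"ry":-0.02,"rz":0,"tx":-0.03,"ty":0,"tz":-0.005,"grip":1}]';python3 -c "
from h import *
plan(*st(-.0405),.124,2.9333);print(inst(ctrl.get_obs()['ee_pos']))"
```

```text
time_s: 23.95
ee_pos: [0.5562, -0.0254, 0.1242]
eef_rot: [-3.14, -0.001, 2.933]
force: [-4.4, 0.7, 0.2]
grip_width: 0.0218
time_s: 24.03
ee_pos: [0.5573, -0.0256, 0.1242]
eef_rot: [-3.14, -0.0, 2.933]
force: [-4.6, 0.1, -0.1]
grip_width: 0.022
time_s: 24.12
ee_pos: [0.5584, -0.0258, 0.1242]
eef_rot: [-3.14, 0.0, 2.933]
force: [-4.8, 0.4, -0.9]
grip_width: 0.0219
t24.1 pos [ 0.5584 -0.0258  0.1242] yaw 2.9330 F [-4.8  0.4 -0.9] w 0.0219
shift shares [-0.047 -0.005  0.005]  turn shares [-0.026  0.007 -0.004]
(np.float64(-0.042392864512156334), np.float64(0.00021433663370364932))
```

```bash
python3 -m pendant '[{"rx":0,"ry":0,"rz":0,"tx":-0.03,"ty":0,"tz":-0.002,"grip":1}]';python3 -m pendant '[{"rx":0,"ry":0,"rz":0,"tx":-0.03,"ty":0,"tz":-0.002,"grip":1}]';python3 -m pendant '[{"rx":0,"ry":0,"rz":0,"tx":-0.03,"ty":0,"tz":-0.002,"grip":1}]';python3 -c "
from h import *
plan(*st(-.0405),.124,2.9333);print(inst(ctrl.get_obs()['ee_pos']))"
```

```text
time_s: 24.2
ee_pos: [0.5595, -0.0261, 0.1242]
eef_rot: [-3.14, -0.0, 2.933]
force: [-6.0, 1.3, 1.5]
grip_width: 0.0222
time_s: 24.28
ee_pos: [0.5607, -0.0263, 0.1242]
eef_rot: [-3.14, -0.0, 2.933]
force: [-4.5, 0.3, -0.1]
grip_width: 0.0223
time_s: 24.37
ee_pos: [0.5619, -0.0266, 0.1242]
eef_rot: [-3.14, -0.001, 2.933]
force: [-3.9, 0.6, -0.7]
grip_width: 0.0218
t24.4 pos [ 0.5619 -0.0266  0.1242] yaw 2.9330 F [-3.9  0.6 -0.7] w 0.0218
shift shares [ 0.043 -0.005  0.004]  turn shares [-0.027 -0.01  -0.004]
(np.float64(-0.03876363395347298), np.float64(0.0001801389707736245))
```

```bash
python3 -m pendant '[{"rx":0,"ry":0,"rz":0,"tx":-0.025,"ty":0,"tz":-0.002,"grip":1}]';python3 -m pendant '[{"rx":0,"ry":0,"rz":0,"tx":-0.025,"ty":0,"tz":-0.002,"grip":1}]';python3 -c "
from h import *
plan(*st(-.0405),.124,2.9333);print(inst(ctrl.get_obs()['ee_pos']))
c=cam('scene');cv2.imwrite('pics/s12.png',cv2.resize(c['pixels'][250:370,220:370],None,fx=5,fy=5,interpolation=cv2.INTER_CUBIC))"
```

```text
time_s: 24.45
ee_pos: [0.563, -0.0268, 0.1242]
eef_rot: [-3.14, -0.001, 2.933]
force: [-4.4, -0.3, -2.2]
grip_width: 0.0221
time_s: 24.53
ee_pos: [0.5639, -0.027, 0.1241]
eef_rot: [-3.14, -0.002, 2.933]
force: [-15.5, 2.0, 7.6]
grip_width: 0.0219
t24.5 pos [ 0.5639 -0.027   0.1241] yaw 2.9330 F [-15.5   2.    7.6] w 0.0219
shift shares [ 0.093 -0.005  0.004]  turn shares [-0.028 -0.024 -0.004]
(np.float64(-0.036764223768962996), np.float64(0.00018514142133330396))
```

View pics/s12.png

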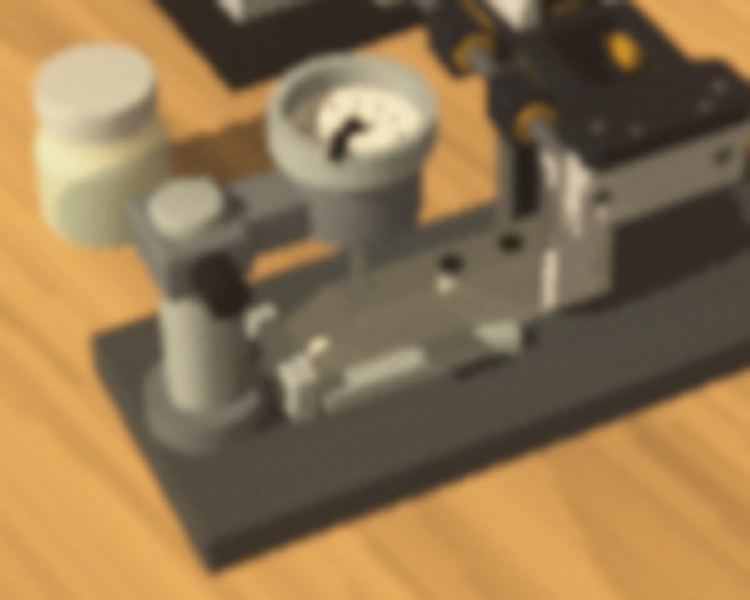

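Contact: 15.5 N against a baseline of about 4.5 N. The nose highlight at (318,350) matches the master's home view. Holding.

```bash
python3 -m pendant '[{"rx":0,"ry":-0.02,"rz":0,"tx":-0.02,"ty":0,"tz":-0.005,"grip":1}]';python3 -m pendant '[{"rx":0,"ry":-0.02,"rz":0,"tx":-0.023,"ty":0,"tz":-0.005,"grip":1}]'
```

```text
time_s: 24.67
ee_pos: [0.564, -0.027, 0.1241]
eef_rot: [-3.14, -0.003, 2.933]
force: [-14.2, 2.5, 3.4]
grip_width: 0.022
time_s: 24.75
ee_pos: [0.5642, -0.0271, 0.1241]
eef_rot: [-3.139, -0.005, 2.933]
force: [-12.7, 2.9, 4.8]
grip_width: 0.022
```

```bash
python3 -m pendant '[{"rx":0,"ry":-0.02,"rz":0,"tx":-0.023,"ty":0,"tz":-0.005,"grip":1}]';python3 -m pendant '[{"rx":0,"ry":-0.02,"rz":0,"tx":-0.015,"ty":0,"tz":-0.005,"grip":1}]';python3 -m pendant '[{"rx":0,"ry":-0.03,"rz":0,"tx":-0.005,"ty":0,"tz":-0.005,"grip":0.2},{"rx":0,"ry":0,"rz":0,"tx":0,"ty":0,"tz":0,"grip":-0.2},{"rx":0,"ry":0,"rz":0,"tx":0,"ty":0,"tz":0,"grip":-0.2},{"rx":0,"ry":0,"rz":0,"tx":0,"ty":0,"tz":0,"grip":-0.2},{"rx":0,"ry":0,"rz":0,"tx":0,"ty":0,"tz":-0.2,"grip":-0.2},{"rx":0,"ry":0,"rz":0,"tx":0.3,"ty":0,"tz":-0.8,"grip":-0.2},{"rx":0,"ry":0,"rz":0,"tx":0.6,"ty":0,"tz":-0.8,"grip":-0.2}]';python3 -m pendant '[{"rx":0,"ry":0,"rz":0,"tx":0.5,"ty":0,"tz":-0.8,"grip":-0.2},{"rx":0,"ry":0,"rz":0,"tx":0.6,"ty":0,"tz":-0.8,"grip":-0.2},{"rx":0,"ry":0,"rz":0,"tx":0.9,"ty":0.1,"tz":-0.2,"grip":-0.2},{"rx":0,"ry":0,"rz":0,"tx":0.9,"ty":0.2,"tz":0,"grip":-0.2},{"rx":0,"ry":0,"rz":0,"tx":0.3,"ty":0.8,"tz":0,"grip":-0.2},{"rx":0,"ry":0,"rz":0,"tx":0,"ty":0.8,"tz":0,"grip":-0.2},{"rx":0,"ry":0,"rz":0,"tx":0,"ty":0.8,"tz":0,"grip":-0.2},{"rx":0,"ry":0,"rz":0,"tx":0,"ty":0.8,"tz":0,"grip":-0.2}]'; python3 -m pendant '[{"rx":0,"ry":0,"rz":0,"tx":0,"ty":0.8,"tz":0,"grip":-0.2},{"rx":0,"ry":0,"rz":0,"tx":0,"ty":0.8,"tz":0,"grip":-0.2},{"rx":0,"ry":0,"rz":0,"tx":0,"ty":0.6,"tz":0,"grip":-0.2},{"rx":0,"ry":0,"rz":0,"tx":0,"ty":0,"tz":0,"grip":-0.2}]';python3 -c "
from h import *
c=cam('top');np.save('top9.npy',c,allow_pickle=True)
cv2.imwrite('pics/t9.png',cv2.resize(c['pixels'][140:300,240:440],None,fx=3.7,fy=3.7,interpolation=cv2.INTER_CUBIC))
cv2.imwrite('pics/t9d.png',cv2.resize(c['pixels'][150:195,275:325],None,fx=12,fy=12,interpolation=cv2.INTER_CUBIC))
c=cam('scene');cv2.imwrite('pics/s13.png',cv2.resize(c['pixels'][210:370,220:440],None,fx=3.4,fy=3.4,interpolation=cv2.INTER_CUBIC))"
```

```text
time_s: 24.83
ee_pos: [0.5644, -0.0271, 0.1241]
eef_rot: [-3.139, -0.006, 2.933]
force: [-11.8, 1.9, 2.7]
grip_width: 0.0216
time_s: 24.92
ee_pos: [0.5645, -0.0271, 0.1241]
eef_rot: [-3.139, -0.007, 2.933]
force: [-9.2, 1.5, 1.3]
grip_width: 0.022
time_s: 25.5
ee_pos: [0.5314, -0.0203, 0.195]
eef_rot: [-3.139, -0.005, 2.932]
force: [-0.4, 0.8, 0.8]
grip_width: 0.0566
time_s: 26.17
ee_pos: [0.4285, 0.1452, 0.2838]
eef_rot: [3.14, 0.016, 2.925]
force: [0.7, -0.4, 0.2]
grip_width: 0.0564
time_s: 26.5
ee_pos: [0.4476, 0.2401, 0.2879]
eef_rot: [3.135, 0.022, 2.928]
force: [-0.1, -0.8, 0.3]
grip_width: 0.0567
```

View pics/t9.png

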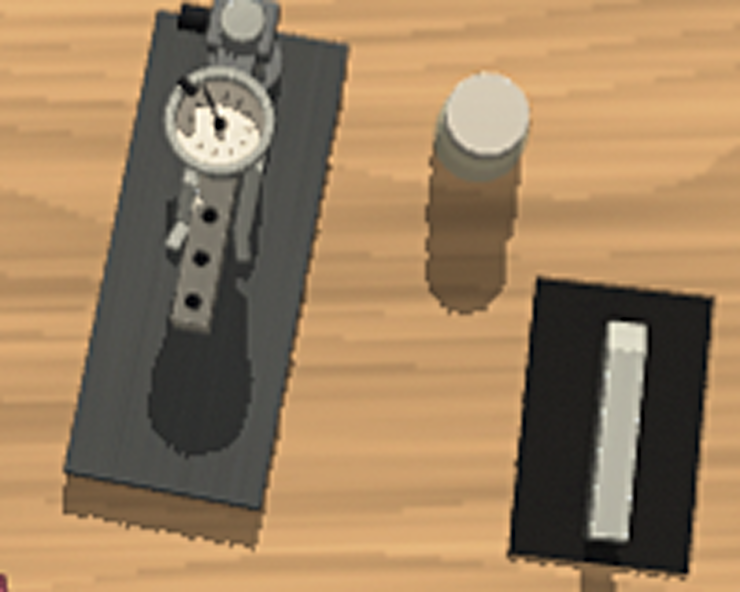

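View pics/t9d.png

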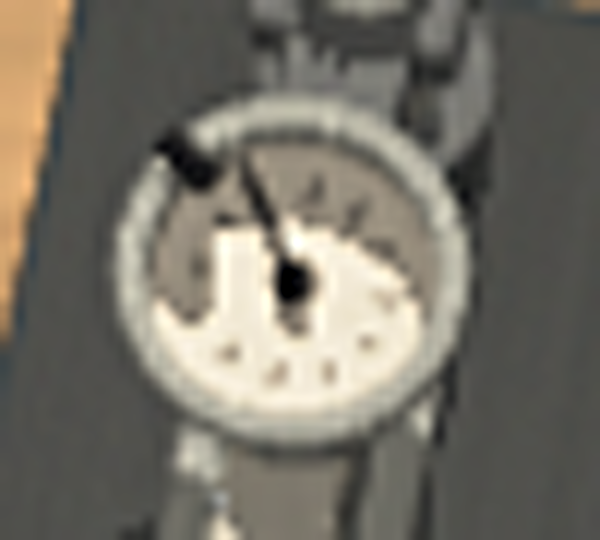

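View pics/s13.png

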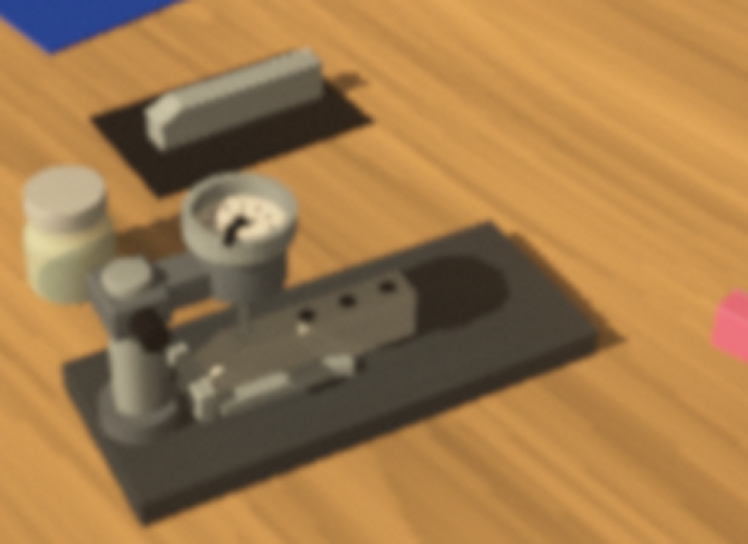

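```bash
python3 -c "
from h import *
c=np.load('top9.npy',allow_pickle=True).item()
dial(c,(275,150),12,(290,283),(243,158),(187,157),(293,270))
q,r=fit(c,bar(.032,.02)[4:]+[(-.035,0,.052)][:0],[(172,323),(208,333)],[.6,-.03,-.2],(240,140),3.7);print(inst(q),q)
q,r=fit(c,bar(.03,.003),[(609,321),(645,323),(606,350),(643,353),(588,538),(629,543)],[.47,-.27,-.13],(240,140),3.7);print('master',q)
o=obs()
ctrl.hand_in()"
```

```text
axis rim [ 0.6408 -0.0434] pivot [ 0.6402 -0.0426]
needle 1.032 r0.0235  mark 0.629 r0.0263  (vs pivot 0.666)
(np.float64(0.0005640906053674008), np.float64(-0.00533926117645702)) [ 0.59924775 -0.0401405  -0.29867093]
master [ 0.47255129 -0.27262352 -0.13271454]
{'time_s': 26.6, 'qpos': [0.4187, 0.2085, 1.6715, -0.009, 1.2412, -0.935], 'joint_vel': [-0.0371, -0.0184, 0.0303, -0.003, -0.0015, -0.0139], 'tau': [1.8421, -46.0698, -35.6455, 0.0995, 0.0031, 0.2772], 'ee_pos': [0.4473, 0.2375, 0.2877], 'eef_rot': [3.1363, 0.0215, 2.9272], 'force': [0.513, -0.8255, -0.2234], 'moment': [0.0227, 0.0003, 0.0216], 'grip_width': 0.0564}
the job is handed in; nothing more can be done
```

The job is done and handed in at about 26.6 s; the simulator gave no verdict, so these results are my own readings.

- **Master against the stop:** I pressed it home and held it for about 0.4 s. The wrist read 7 to 16 N while pushing. After taking off about 5 N of sliding friction, that is about 2 to 11 N at the stop; the early part of the hold was lighter than 5 N, the last 0.25 s about 6 to 11 N.
- **Zero setting:** I turned the rim by about 0.72 rad. In the top view the zero mark was at 0.64 rad and the needle at 0.66 rad, well within the 0.15 rad allowed.
- **Master on the mat:** It was laid upright, with its middle about 5 mm from the mat's centre in the last picture. The wrist force peaked at about 17 N as it touched down.
- **Spacer against the stop:** I pressed it home and held it for about 0.4 s. The wrist read 9 to 15.5 N, which I put at about 5 to 11 N at the stop.
- **Final needle reading:** With the spacer in, the needle was at 1.03 rad and the mark at 0.63 rad. The needle is therefore 0.40 rad past zero, as expected.
- **Jar and reel:** I did not touch either one, but I did not measure their positions afterwards.

**Check that disagreed:** A rough fit of the spacer's position from only its two tail corners gave a 5 mm sideways offset and 0.09 rad of skew. It would fail the limits of 4 mm and 0.06 rad. I put this down to the poor fit, because the rails allow only 1.5 mm each side, the spacer looks straight between them in the pictures, and the gripper was within 0.2 mm of the middle line. I did not repeat the measurement before handing in.

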